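# Refill the biscuit dispenser with the loading chute

## Robot

A 6-joint arm with a two-finger parallel gripper is mounted at the origin on a cart in front of the work surface, level with it; the furniture and walls round the work are solid. World frame = base frame: x ahead of the robot, y to its left, z up, the work surface at z = 0. Lengths are in m, angles in degrees, forces in N, time in s.
With the tool pointing down it reaches from about 0.3 to 0.875 m from the base axis. Payload 6.4 kg.
Tool frame: the origin (TCP) lies at the very end of the fingers, on their centre line; the grasp point (between the pads) lies 19 mm behind it; z points along the fingers, x is the direction in which the jaws open and shut, and the axes are right-handed (so a half turn about z gives the same grasp; the last joint's range is limited). The gripper opens to 85 mm and grips with 20 to 120 N. Pads are 22 mm wide; open, the fingers measure 114 mm over their backs; the gripper's body (76 mm by 85 mm) begins 54 mm behind the grasp point. The pads swing forward as they close: fully open they stand 13 mm farther back than shut.
Start: joints at [52.466, 10.359, 92.074, -0, 77.567, -11.82], TCP at [0.249, 0.518, 0.231] pointing down, gripper open.
Joint ranges: [-171.53, 171.53], [-51.25, 118.39], [17.06, 147.69], [-65.23, 245.23], [0, 150.52], [-178.68, 178.68]. Speed limits (degrees/s): [147.25, 147.25, 172.46, 180, 180, 180].

## Interface

Orientations are given as a 3x3 rotation matrix whose columns are the frame's x, y, z axes.
In Python, from cell import robot gives the robot as it stands.
- The arm moves only by the tool step_arm, never from a script. Its argument "steps" is one flat list of numbers, 5 for each row, row after row: the finger opening in mm, from 0 to 85.4, then the shift along the tool's x, y, z in units of 50 mm (1.0 is 50 mm), then the turn about the tool's z in units of 6 degrees (1.0 is 6 degrees). A call has 1 to 5 rows; each row is the pose to reach, as a shift and turn from the pose measured when the call began, along the tool's axes at that moment; what a row does not reach only later rows make up. A row lasts 1/10 s, in which the tool goes at most 50 mm and 8.59 degrees, less where a joint would pass 70% of its speed; a pose out of reach is approached as far as the arm can. A call with a gripper value outside its range is refused whole. The fingers move at their own pace and stop on an object; "grip_force" is the grip in N (left out, the last holds). Time passes only in rows, so rows that repeat a pose let the fingers close. It gives the time, the measured TCP pose, the force and the opening at its end, in the units of the state.
- robot.sense(): the state, without advancing time (a new reading comes with each control period).
- robot.snapshot(name): name is "scene" or "top" or "wrist"; returns (picture, depth): 480x640x3 uint8, red, green, blue; 480x640 float32, m along the optical axis (not along the pixel's ray), 0 where there is no reading.
- robot.camera_info(name): a dict with "fov_y" (degrees; the focal length in pixels is half the picture's height over the tangent of half this angle, whatever the lens; pixels are square), "cx", "cy" (the principal point, pixels), "k1" (the pictures are not rectified: a ray, as slopes to the right and down, at radius r is drawn at 1 + k1 r^2 times it, then the intrinsics apply), "R" (3x3) and "t" (3): a world point X has camera coordinates R X + t. Camera axes: x right, y down, z forward; pixel columns grow to the right and rows downward; lengths in m; the calibration is good to about 2 mm. A picture is of the moment at which its call begins: read the wrist's pose just before it. camera_info takes no time and is no camera call; for the wrist camera it gives the pose at the moment of the call.
- robot.finish_job(): hands the job in, once; it reports no verdict.
The state is a dict: "time": time; "q": joint angles; "qvel": joint speeds; "tau": joint torques, N m; "tcp_pos": TCP position; "orientation": TCP orientation; "force": force on the tool from outside, world axes, zero at the start; "wrist_torque": the same for the moment, N m; "finger_gap": finger opening in m.
Only numpy, scipy, OpenCV 4.12 (cv2) and the standard library are available. Lean on these libraries where they do the work, as an engineer would, in place of code of your own. Each camera call takes 0.05 s, during which the arm holds its last target.

## Task

Swing the dispenser's lid right back until it stays open on its own, then pick up the loaded chute and tip it so that all three biscuits slide out of its open end into the dispenser's mouth, without your fingers touching the biscuits. Lay the empty chute back on its mat, upright and lengthwise, then shut the lid. Leave the muffin, the salt shaker and the espresso cup where they are.

Things in the scene. Friction and masses are not known exactly. Their poses are not given: they have to be found in the camera images.
- mat: Thin black rubber slip mat, 220 x 100 x 4, fixed. Origin at the centre of its underside (its top is 4 above it), x along its length. The chute lies on it.
- chute: Loading chute: straight open-topped steel trough, 190 long (x), 46 wide (y), walls 32 high and 3 thick, floor 3 thick, about 0.25 kg; closed at the back (-x), open at the front (+x, the spout). Origin at the centre of its underside, z up. The biscuits begin to slide in it at a tilt of 13 to 20 degrees; 35 to 40 degrees empties it.
- chute_grip (a point): Middle of the chute's upright dark wooden grip plate, at (20, 0, 55) in the chute's frame. The plate is 44 long (x), 12 thick (y), from 35 to 68 above the chute's underside; it stands on a bridge over the trough at x = -2 to 42, below which the biscuits pass.
- chute_spout (a point): Middle of the floor's front edge at the open end of the chute, at (95, 0, 3) in the chute's frame.
- biscuit_1: Small hard domed biscuit, 28 across, 17 high, 12 g, flat underside; origin at the centre of its underside. It lies in the chute, the rearmost of three in a row.
- biscuit_2: The same; the middle one.
- biscuit_3: The same; the foremost one, just behind the bridge.
- dispenser: Fixed biscuit dispenser: steel base 120 x 120 x 16, clear box 110 x 110 (inside 102 x 102, floor 16 above the table) up to an aluminium top at 126, with a square steel collar round the mouth. Origin at the centre of its underside, z up; the lid's hinge is on its +x side, its front is -x; the chute is meant to come in from the front, pointing along +x.
- dispenser_mouth (a point): Centre of the mouth at the collar's upper rim, 134 above the table. The opening is 60 (dispenser x) by 58 (dispenser y); collar wall 4.
- lid_hinge (a point): Middle of the lid's hinge line, which runs along the dispenser's y, at (40, 0, 137) in the dispenser's frame.
- lid_grip (a point): Grip point on the lid: the upper part of an upright dark wooden fin near the lid's front edge, 66 from the hinge line along the lid and 26.5 above the lid plate's mid plane. The fin is 22 long (across the hinge line), 10 thick (along the hinge line) and rises 36 above the lid's top face; it turns with the lid. The lid plate is 76 x 74 x 5.
- lid (a joint): Lid angle in rad: 0 shut, growing as the lid swings up and back about its hinge, stop at 1.9. Free hinge, 0.08 kg lid: below about 1.35 it falls shut by itself, beyond about 1.5 it falls back against the stop and stays; when open it stands behind the mouth as a backstop.
- muffin: Bystander: muffin, 85 across, 73 high; origin at the centre of its underside.
- salt_shaker: Bystander: salt shaker, 44 across, 90 high; origin at the centre of its underside.
- espresso_cup: Bystander: white espresso cup, 60 x 87 with its handle, 56 high; origin at its underside.
There are look-alikes about, which are no part of the job. There is more than one size of the dispenser; the job needs the larger.

How it is judged (in metres and radians):
On the way, in this order (a step that is already met when the one before it is completed fails the run):
1. the lid stands open by itself, untouched (value of joint lid above 1.7 rad and contact force between the fingers and lid below 0.1 N), for 0.2 s.
2. the chute is lifted off its mat (height (world z) of chute above 0.05 m), for 0.1 s.
3. all three biscuits are inside the dispenser, put there while the lid stayed open (x of biscuit_1 in the frame of dispenser between -0.053 and 0.053 m and y of biscuit_1 in the frame of dispenser between -0.053 and 0.053 m and height (world z) of biscuit_1 between 0.01 and 0.1 m and x of biscuit_2 in the frame of dispenser between -0.053 and 0.053 m and y of biscuit_2 in the frame of dispenser between -0.053 and 0.053 m and height (world z) of biscuit_2 between 0.01 and 0.1 m and x of biscuit_3 in the frame of dispenser between -0.053 and 0.053 m and y of biscuit_3 in the frame of dispenser between -0.053 and 0.053 m and height (world z) of biscuit_3 between 0.01 and 0.1 m and value of joint lid above 1.5 rad), for 0.2 s.
4. the chute lies on its mat again, released, the lid still open (horizontal distance between chute and mat below 0.06 m and angle between the x axis of chute and the x axis of mat, either way round below 0.5 rad and height (world z) of chute below 0.012 m and angle between chute's own z axis and vertical below 0.12 rad and contact force between the fingers and chute below 0.1 N and value of joint lid above 1.5 rad), for 0.2 s.
At the end, for the whole second after the job is handed in: All three biscuits lie between the dispenser's walls, below its top; the chute lies upright on the mat (origin within 60 mm of the mat's, lengthwise within 0.5 rad either way round, tilt under 0.12 rad), released and at rest; the lid is shut (under 0.08 rad) and untouched (x of biscuit_1 in the frame of dispenser between -0.053 and 0.053 m and y of biscuit_1 in the frame of dispenser between -0.053 and 0.053 m and height (world z) of biscuit_1 between 0.01 and 0.1 m and x of biscuit_2 in the frame of dispenser between -0.053 and 0.053 m and y of biscuit_2 in the frame of dispenser between -0.053 and 0.053 m and height (world z) of biscuit_2 between 0.01 and 0.1 m and x of biscuit_3 in the frame of dispenser between -0.053 and 0.053 m and y of biscuit_3 in the frame of dispenser between -0.053 and 0.053 m and height (world z) of biscuit_3 between 0.01 and 0.1 m and horizontal distance between chute and mat below 0.06 m and angle between the x axis of chute and the x axis of mat, either way round below 0.5 rad and height (world z) of chute below 0.012 m and angle between chute's own z axis and vertical below 0.12 rad and contact force between the fingers and chute below 0.1 N and linear speed of chute below 0.03 m/s and value of joint lid below 0.08 rad and contact force between the fingers and lid below 0.1 N).
It fails at once if the fingers touch a biscuit (contact force between the fingers and biscuit_1 above 0.5 N or contact force between the fingers and biscuit_2 above 0.5 N or contact force between the fingers and biscuit_3 above 0.5 N).
It fails at once if the muffin, the salt shaker or the espresso cup is displaced by more than 30 mm (distance of any of muffin, salt_shaker, espresso_cup from where it was at the start of the episode above 0.03 m).
It also fails if it takes over 72 s, if anything falls off the work surface, if the arm or the gripper's body presses on something with over 40 N, if the wrist force passes 120 N, or if a joint passes its speed limit or range.

## Working session

There is one attempt and no reset: what is moved stays moved. The work goes in short steps, Python scripts to look and compute and a tool call to move; the robot and the scene stay as the last step left them, time stands still between calls to the robot, and variables do not carry over. Pictures are saved under pics/ and viewed, and the job is handed in when it is done.

Besides the shell and the picture viewer there is one more tool, called after "Request:" as name(argument=value, ...) on one line, values as JSON. step_arm: Moves the arm, as the interface text tells. Its arguments: {"type":"object","properties":{"steps":{"type":"array"},"grip_force":{"type":"number"}},"required":["steps"]}

```bash
mkdir -p pics
cat > h.py <<'E'
import numpy as np, cv2, json
from cell import robot
def snap(name,tag):
    ci=robot.camera_info(name); p,d=robot.snapshot(name)
    cv2.imwrite(f'pics/{tag}.png',p[:,:,::-1]); np.savez(f'pics/{tag}.npz',p=p,d=d,R=ci['R'],t=ci['t'],ci=json.dumps({k:ci[k] for k in('fov_y','cx','cy','k1')}))
    return p,d,ci
def load(tag):
    z=np.load(f'pics/{tag}.npz'); ci=json.loads(str(z['ci'])); ci['R']=z['R']; ci['t']=z['t']; return z['p'],z['d'],ci
def slopes(ci,uv):
    f=240/np.tan(np.radians(ci['fov_y'])/2)
    K=np.array([[f,0,ci['cx']],[0,f,ci['cy']],[0,0,1.]])
    # k1 radial model = OpenCV distortion with only k1
    return cv2.undistortPointsIter(np.float64(uv).reshape(-1,1,2),K,np.array([ci['k1'],0,0,0,0.]),None,None,(3,100,1e-10)).reshape(-1,2)
def ray(ci,uv):
    R=np.array(ci['R']);t=np.array(ci['t']); s=slopes(ci,uv)
    return -R.T@t, np.c_[s,np.ones(len(s))]@R
def onplane(ci,uv,z):
    c,d=ray(ci,uv); return c+d*((z-c[2])/d[:,2])[:,None]
def cloud(ci,depth):
    v,u=np.mgrid[0:480,0:640]; c,d=ray(ci,np.c_[u.ravel(),v.ravel()])
    return (c+d*depth.reshape(-1,1)).reshape(480,640,3)
def proj(ci,X):
    f=240/np.tan(np.radians(ci['fov_y'])/2)
    K=np.array([[f,0,ci['cx']],[0,f,ci['cy']],[0,0,1.]])
    R=np.array(ci['R']);t=np.array(ci['t'])
    return cv2.projectPoints(np.float64(X).reshape(-1,1,3),cv2.Rodrigues(R)[0],t,K,np.array([ci['k1'],0,0,0,0.]))[0].reshape(-1,2)
E
python3 - <<'E'
from h import *
s=robot.sense(); print({k:np.round(v,3).tolist() for k,v in s.items()})
for n in('scene','top','wrist'):
    p,d,ci=snap(n,n+'0'); print(n,ci, (d>0).mean())
E
```

```text
{'time': 0.0, 'q': [52.467, 10.402, 92.133, 0.0, 77.566, -11.82], 'qvel': [0.088, 0.028, -0.063, -0.043, -0.043, 0.035], 'tau': [0.002, -44.487, -35.134, -0.0, 0.009, 0.0], 'tcp_pos': [0.249, 0.518, 0.23], 'orientation': [[0.434, 0.901, -0.001], [0.901, -0.434, -0.001], [-0.002, -0.0, -1.0]], 'force': [0.159, 0.972, -0.59], 'wrist_torque': [0.028, 0.002, 0.039], 'finger_gap': 0.086}
scene {'fov_y': 47.32743819906007, 'cx': 321.7613054643487, 'cy': 245.24189340369855, 'k1': -0.09527831827964935, 'R': array([[-0.56552524, -0.82472329,  0.00356413],
       [-0.39213409,  0.26508544, -0.88088623],
       [ 0.72554259, -0.49956102, -0.47331463]]), 't': array([0.47765213, 0.25367827, 0.83434655])} 0.9960221354166666
top {'fov_y': 45.77216615767617, 'cx': 311.7451019992568, 'cy': 235.0697379917102, 'k1': -0.058361900153401314, 'R': array([[-0.02102996, -0.99974083, -0.0087189 ],
       [-0.99054902,  0.02201729, -0.13538052],
       [ 0.1355374 ,  0.00578945, -0.99075532]]), 't': array([0.21135466, 0.52870044, 1.00073455])} 0.9961263020833333
wrist {'fov_y': 68.77257871352562, 'cx': 312.3372671120282, 'cy': 238.01328236730978, 'k1': 0.01167655547194236, 'R': array([[ 0.434796  ,  0.90052822, -0.00116758],
       [ 0.86017331, -0.41492722,  0.29654221],
       [ 0.26656017, -0.12993969, -0.95501903]]), 't': array([-0.57425701, -0.03803168,  0.37869408])} 0.9962044270833333
```

View pics/scene0.png

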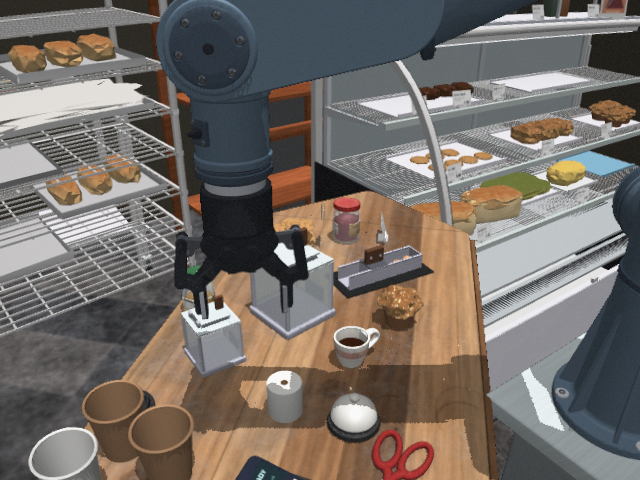

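View pics/top0.png

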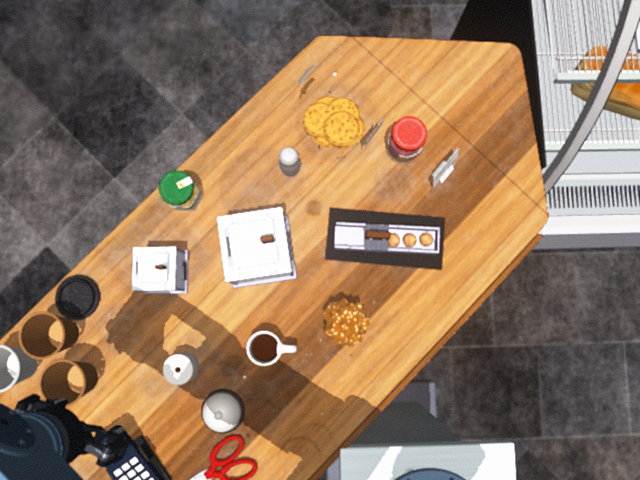

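View pics/wrist0.png

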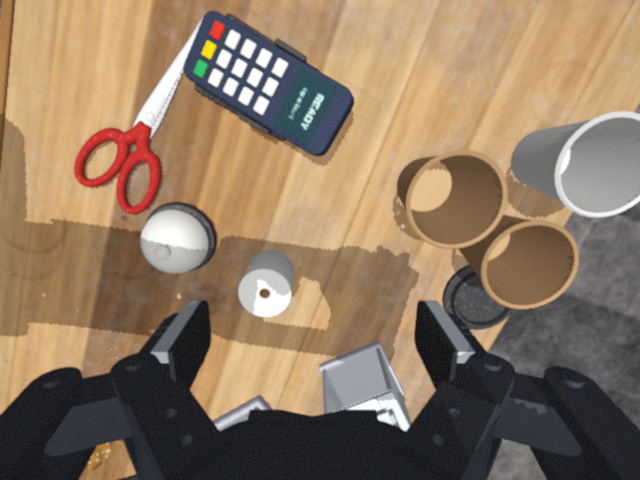

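Run:
```python
from h import *
p,d,ci=load('top0')
a=cv2.resize(p[195:295,205:305],None,fx=6,fy=6,interpolation=cv2.INTER_CUBIC)
b=cv2.resize(p[195:280,315:455],None,fx=5.6,fy=5.6,interpolation=cv2.INTER_CUBIC)
cv2.imwrite('pics/top0a.png',a[:,:,::-1]);cv2.imwrite('pics/top0b.png',b[:,:,::-1])
```

```text
(no output)
```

View pics/top0a.png

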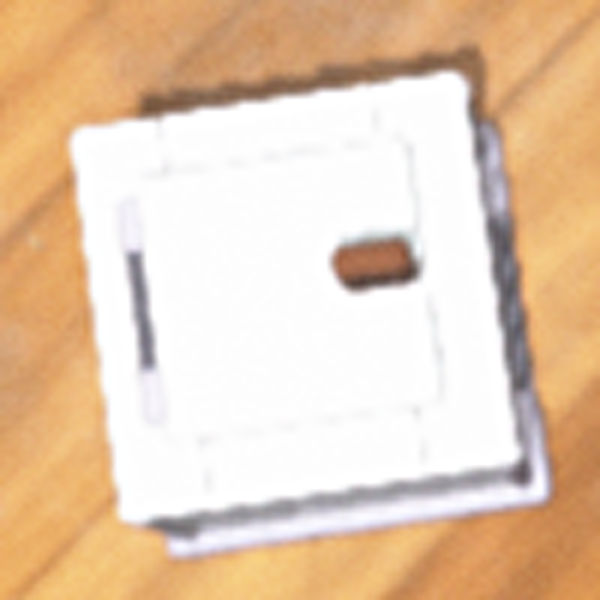

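View pics/top0b.png

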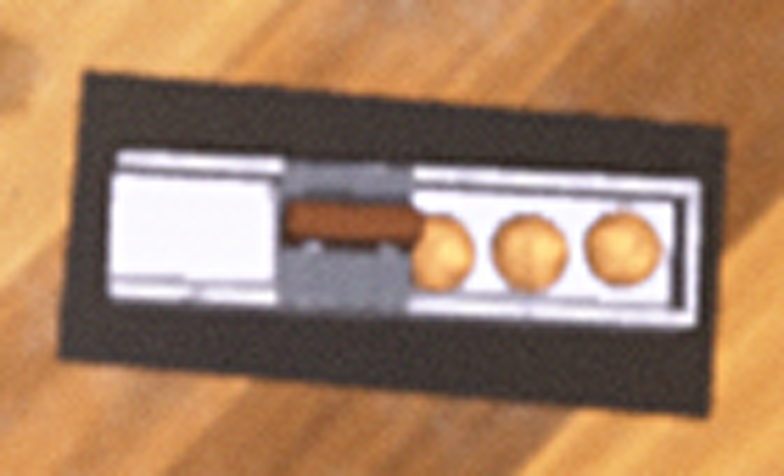

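Run:
```python
from h import *
p,d,ci=load('top0')
def crop(pts,f,o): return (np.array(pts)+.5)/f-.5+np.array(o)
np.set_printoptions(precision=4,suppress=True)
dc=onplane(ci,crop([(73,130),(465,72),(525,475),(122,522)],6,(205,195)),.126)
print('disp corners',dc[:,:2],dc.mean(0),np.linalg.norm(dc-np.roll(dc,1,0),axis=1))
e=(dc[0]+dc[3]-dc[1]-dc[2]);print('yaw',np.degrees(np.arctan2(e[1],e[0])))
fc=onplane(ci,crop([(335,245),(408,237),(417,275),(345,288)],6,(205,195)),.1755);print('fin',fc.mean(0))
mc=onplane(ci,crop([(85,72),(725,128),(711,416),(60,357)],5.6,(315,195)),.004)
e=(mc[0]+mc[3]-mc[1]-mc[2]);print('mat',mc.mean(0),np.degrees(np.arctan2(e[1],e[0])),np.linalg.norm(mc-np.roll(mc,1,0),axis=1))
cc=onplane(ci,crop([(112,150),(702,178),(695,327),(106,298)],5.6,(315,195)),.036)
e=(cc[0]+cc[3]-cc[1]-cc[2]);print('chute',cc.mean(0),np.degrees(np.arctan2(e[1],e[0])),np.linalg.norm(cc-np.roll(cc,1,0),axis=1))
gc=onplane(ci,crop([(286,200),(424,207),(422,247),(286,243)],5.6,(315,195)),.072);print('plate',gc,gc.mean(0))
C=cloud(ci,d)
# depth-based checks
m=(C[...,2]>.118)&(C[...,2]<.145); n,l,st,ce=cv2.connectedComponentsWithStats(m.astype(np.uint8))
for i in range(1,n):
  if st[i,4]>300:
    q=C[l==i][:,:2]; r=cv2.minAreaRect(np.float32(q*1000)); print('topblob',st[i],r, np.median(C[l==i][:,2]))
m=(p.max(2)<75)&(C[...,2]<.02)
n,l,st,ce=cv2.connectedComponentsWithStats(m[:, :].astype(np.uint8))
for i in range(1,n):
  if st[i,4]>800 and 300<ce[i][0]<460 and 180<ce[i][1]<300:
    q=onplane(ci,np.argwhere(l==i)[:,::-1],.004)[:,:2]; print('mat',cv2.minAreaRect(np.float32(q*1000)))
for nme,uv in dict(shaker=(289,155),muffin=(345,322),cup=(265,348),jar=(408,135),sgn=(445,167)).items():
  print(nme,C[uv[1],uv[0]])
```

```text
disp corners [[0.5564 0.3582]
 [0.5703 0.2481]
 [0.4572 0.2332]
 [0.4465 0.3445]] [0.5076 0.296  0.126 ] [0.1107 0.1109 0.1141 0.1118]
yaw 96.335115016455
fin [0.5109 0.2694 0.1755]
mat [0.5293 0.062  0.004 ] 83.58869096821142 [0.0972 0.2173 0.0978 0.2184]
chute [0.5265 0.0631 0.036 ] 85.93372509379286 [0.0488 0.1933 0.0491 0.1917]
plate [[0.5347 0.1044 0.072 ]
 [0.5315 0.061  0.072 ]
 [0.5188 0.0621 0.072 ]
 [0.5211 0.1049 0.072 ]] [0.5265 0.0831 0.072 ]
topblob [ 217  208   75   74 4220] ((507.48193359375, 297.134765625), (111.24636840820312, 111.15093994140625), 7.44110631942749) 0.1300486142859238
mat ((528.9091796875, 61.961936950683594), (215.55859375, 96.3500747680664), 83.49493408203125)
shaker [0.6696 0.2368 0.0899]
muffin [0.3755 0.1454 0.072 ]
cup [0.3314 0.2881 0.0302]
jar [0.6986 0.0264 0.0992]
sgn [ 0.6544 -0.0497  0.0405]
```

```bash
cat >> h.py <<'E'
def rel(pts,heading,s=None):
    """world TCP targets (list) & tool-x heading deg -> rows units"""
    s=s or robot.sense(); O=np.array(s['orientation']); p0=np.array(s['tcp_pos'])
    h0=np.degrees(np.arctan2(O[1,0],O[0,0])); 
    for P in np.atleast_2d(pts):
        v=O.T@(np.array(P)-p0)/.05
        print(np.round(v,2).tolist(), 'turn',round(((h0-heading+180)%360-180)/6,2))
def st():
    s=robot.sense(); O=np.array(s['orientation'])
    print('t',round(s['time'],2),'tcp',np.round(s['tcp_pos'],4),'head',round(np.degrees(np.arctan2(O[1,0],O[0,0])),2),'F',np.round(s['force'],1),'gap',round(s['finger_gap'],4),'tilt',np.round(O[:2,2],3))
DC=np.array([.5076,.2965,0]); DY=np.radians(97.0)
def disp(x,y,z): # dispenser frame (m) -> world
    c,s_=np.cos(DY),np.sin(DY); return DC+np.array([c*x-s_*y,s_*x+c*y,z])
E
python3 -c "
from h import *
st(); rel([disp(-.026,0,.24)],7.0)"
```

```text
t 0.15 tcp [0.2492 0.5177 0.2306] head 64.29 F [ 0.6  0.2 -0.4] gap 0.0855 tilt [-0.001 -0.001]
[-2.18, 6.86, -0.19] turn 9.55
```

Request:
step_arm(steps=[60,-2.18,6.86,-0.2,9.55,60,-2.18,6.86,-0.2,9.55,60,-2.18,6.86,-0.2,9.55,60,-2.18,6.86,-0.2,9.55,60,-2.18,6.86,-0.2,9.55], grip_force=40)

```text
time: 0.65
tcp_pos: [0.432, 0.3448, 0.2377]
orientation: [[0.934, 0.358, -0.001], [0.358, -0.934, -0.001], [-0.001, 0.001, -1.0]]
force: [0.7, -0.0, 0.2]
finger_gap: 0.0597
```

```bash
python3 -c "
from h import *
st(); rel([disp(-.026,0,.24)],7.0)"
```

```text
t 0.65 tcp [0.432  0.3448 0.2377] head 20.97 F [ 0.7 -0.   0.2] gap 0.0597 tilt [-0.001 -0.001]
[0.94, 1.95, -0.05] turn 2.33
```

Request:
step_arm(steps=[60,0.94,1.95,-0.05,2.33,60,0.94,1.95,-0.05,2.33,60,0.94,1.95,-0.05,2.33,60,0.94,1.95,-0.05,2.33])

```text
time: 1.05
tcp_pos: [0.5117, 0.269, 0.2397]
orientation: [[0.993, 0.119, -0.002], [0.119, -0.993, -0.001], [-0.002, 0.001, -1.0]]
force: [-0.4, 0.1, 0.1]
finger_gap: 0.0599
```

```bash
python3 -c "
from h import *
snap('wrist','w1');st(); rel([disp(-.026,0,.148)],7.0)"
```

```text
t 1.1 tcp [0.5105 0.2703 0.2397] head 6.96 F [ 0.5  0.3 -0.2] gap 0.0602 tilt [-0.002 -0.001]
[0.01, -0.01, 1.83] turn -0.01
```

View pics/w1.png

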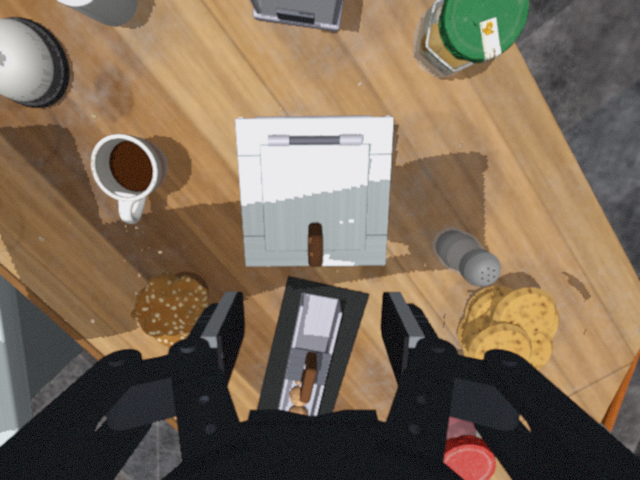

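Run:
```python
from h import *
np.set_printoptions(precision=4,suppress=True)
p,d,ci=load('w1')
dc=onplane(ci,[(237,118),(393,117),(387,267),(245,268)],.126)
print(dc,dc.mean(0)); e=dc[0]+dc[1]-dc[2]-dc[3]; print(np.degrees(np.arctan2(e[1],e[0])))
lc=onplane(ci,[(262,144),(371,144)],.1395); print('lid hinge-side corners',lc)
C=cloud(ci,d)
m=(C[...,2]>.118)&(C[...,2]<.145)&(np.hypot(C[...,0]-.51,C[...,1]-.3)<.1); q=C[m]; r=cv2.minAreaRect(np.float32(q[:,:2]*1000)); print(r)
m=(C[...,2]>.16)&(C[...,2]<.185)&(np.hypot(C[...,0]-.51,C[...,1]-.27)<.03); q=C[m]; print('fin',q[:,:2].min(0),q[:,:2].max(0),q.mean(0),cv2.minAreaRect(np.float32(q[:,:2]*1000)))
```

```text
[[0.4507 0.345  0.126 ]
 [0.5572 0.3583 0.126 ]
 [0.5732 0.2486 0.126 ]
 [0.463  0.2346 0.126 ]] [0.511  0.2966 0.126 ]
97.32602336808186
lid hinge-side corners [[0.4709 0.3306 0.1395]
 [0.543  0.3392 0.1395]]
((510.25836181640625, 297.26068115234375), (110.32814025878906, 111.4492416381836), 7.241664886474609)
fin [0.5079 0.2603] [0.5194 0.2826] [0.5134 0.2732 0.1731] ((513.7149658203125, 271.4632263183594), (9.600031852722168, 22.237112045288086), 7.06837797164917)
```

```bash
sed -i "s/DC=np.array.*/DC=np.array([.5095,.2968,0]); DY=np.radians(97.2)/" h.py; python3 -c "
from h import *
st(); rel([disp(-.026,0,.147)],7.2)"
```

```text
t 1.1 tcp [0.5105 0.2703 0.2397] head 6.96 F [ 0.5  0.3 -0.2] gap 0.0602 tilt [-0.002 -0.001]
[0.05, -0.01, 1.85] turn -0.04
```

Request:
step_arm(steps=[45,0.05,0,0.7,0,45,0.05,0,1.3,0,45,0.05,0,1.85,0,45,0.05,0,1.85,0])

```text
time: 1.5
tcp_pos: [0.5082, 0.2713, 0.1428]
orientation: [[0.992, 0.124, -0.011], [0.124, -0.992, -0.003], [-0.011, 0.001, -1.0]]
force: [-1.4, 0.6, -0.2]
finger_gap: 0.0451
```

Request:
step_arm(steps=[0,0,0,0,0,0,0,0,0,0,0,0,0,0,0,0,0,0,0,0], grip_force=40)

```text
time: 1.9
tcp_pos: [0.5125, 0.2735, 0.1458]
orientation: [[0.992, 0.125, 0.001], [0.125, -0.992, 0.002], [0.001, -0.002, -1.0]]
force: [12.0, 7.8, -7.5]
finger_gap: 0.0093
```

```bash
python3 -c "
from h import *
st();
h=disp(.04,0,.137); p=np.array(robot.sense()['tcp_pos'])+[0,0,.019]
ax=np.array([np.cos(DY),np.sin(DY),0]); v=p-h
print(v@ax, v[2])
L=[]
for a in range(0,106,7):
  c,s=np.cos(np.radians(a)),np.sin(np.radians(a)); u,w=-(v@ax),v[2]
  # rotate: outward dist u, height w
  u2,w2=u*c-w*s,u*s+w*c
  q=p-v+0; L.append(p+ax*(u-u2)+[0,0,w2-w]-[0,0,.019])
rel(L,7.2)
"
```

```text
t 1.9 tcp [0.5125 0.2735 0.1458] head 7.18 F [12.   7.8 -7.5] gap 0.0093 tilt [0.001 0.002]
-0.06353226093977221 0.02780130896564667
[0.0, 0.0, 0.0] turn -0.0
[0.0, -0.08, -0.15] turn -0.0
[0.0, -0.17, -0.29] turn -0.0
[0.0, -0.28, -0.42] turn -0.0
[0.0, -0.41, -0.53] turn -0.0
[0.0, -0.55, -0.63] turn -0.0
[0.0, -0.7, -0.71] turn -0.0
[0.0, -0.86, -0.77] turn -0.0
[0.0, -1.02, -0.81] turn -0.0
[0.0, -1.19, -0.83] turn -0.0
[0.0, -1.36, -0.83] turn -0.0
[0.0, -1.53, -0.8] turn -0.0
[-0.0, -1.69, -0.76] turn -0.0
[-0.0, -1.85, -0.7] turn -0.0
[-0.0, -2.0, -0.62] turn -0.0
[-0.0, -2.14, -0.52] turn -0.0
```

Request:
step_arm(steps=[0,0,-0.08,-0.15,0,0,0,-0.17,-0.29,0,0,0,-0.28,-0.42,0,0,0,-0.41,-0.53,0,0,0,-0.55,-0.63,0], grip_force=25)

```text
time: 2.4
tcp_pos: [0.5092, 0.3007, 0.1781]
orientation: [[0.992, 0.125, 0.001], [0.125, -0.992, 0.001], [0.001, -0.0, -1.0]]
force: [3.1, -2.6, -6.9]
finger_gap: 0.0097
```

```bash
cat >> h.py <<'E'
def lidarc(a0,angs,head=7.2):
    """current grasp is at lid angle a0(deg); print rows for the angles"""
    p=np.array(robot.sense()['tcp_pos'])+[0,0,.019]; ax=np.array([np.cos(DY),np.sin(DY),0]); H=disp(.04,0,.137)
    u0,w0=.0645,.0275; L=[]
    for a in angs:
        c,s=np.cos(np.radians(a)),np.sin(np.radians(a)); u2,w2=u0*c-w0*s,u0*s+w0*c
        L.append(H-ax*u2+[0,0,w2-.019])
    v=p-H; print('est angle',np.degrees(np.arctan2(v[2],-(v@ax))-np.arctan2(w0,u0)),'r',np.hypot(v[2],v@ax))
    rel(L,head)
E
python3 -c "
from h import *
st();lidarc(35,range(42,106,7))"
```

```text
t 2.4 tcp [0.5092 0.3007 0.1781] head 7.18 F [ 3.1 -2.6 -6.9] gap 0.0097 tilt [0.001 0.001]
est angle 35.888364520202735 r 0.07010928046335914
[-0.0, -0.13, -0.07] turn -0.0
[-0.0, -0.29, -0.13] turn -0.0
[-0.0, -0.46, -0.18] turn -0.0
[-0.0, -0.63, -0.2] turn -0.0
[-0.0, -0.8, -0.2] turn -0.0
[-0.0, -0.97, -0.18] turn -0.0
[-0.0, -1.13, -0.14] turn -0.0
[-0.0, -1.3, -0.08] turn -0.0
[-0.0, -1.45, 0.0] turn -0.0
[-0.0, -1.59, 0.1] turn -0.0
```

Request:
step_arm(steps=[0,0,-0.13,-0.07,0,0,0,-0.29,-0.13,0,0,0,-0.46,-0.18,0,0,0,-0.63,-0.2,0,0,0,-0.8,-0.2,0])

```text
time: 2.9
tcp_pos: [0.5041, 0.3407, 0.1891]
orientation: [[0.992, 0.125, 0.001], [0.125, -0.992, -0.0], [0.001, 0.0, -1.0]]
force: [-0.2, -5.8, -0.8]
finger_gap: 0.0093
```

```bash
python3 -c "
from h import *
st();lidarc(70,range(77,106,7))"
```

```text
t 2.9 tcp [0.5041 0.3407 0.1891] head 7.18 F [-0.2 -5.8 -0.8] gap 0.0093 tilt [ 0.001 -0.   ]
est angle 70.27772587151672 r 0.07118795622103238
[-0.0, -0.16, 0.04] turn -0.0
[-0.0, -0.33, 0.08] turn -0.0
[-0.0, -0.49, 0.14] turn -0.0
[-0.0, -0.64, 0.22] turn -0.0
[-0.0, -0.78, 0.32] turn -0.0
```

Request:
step_arm(steps=[0,0,-0.16,0.04,0,0,0,-0.33,0.08,0,0,0,-0.49,0.14,0,0,0,-0.64,0.22,0,0,0,-0.68,0.25,0])

```text
time: 3.4
tcp_pos: [0.4996, 0.3762, 0.1783]
orientation: [[0.992, 0.126, 0.002], [0.126, -0.992, 0.001], [0.002, -0.001, -1.0]]
force: [-3.9, -2.7, 5.6]
finger_gap: 0.0093
```

Request:
step_arm(steps=[35,0,0,0,0,35,0,0,0,0,35,0,0,0,0])

```text
time: 3.7
tcp_pos: [0.4996, 0.3769, 0.1788]
orientation: [[0.992, 0.126, 0.002], [0.126, -0.992, 0.003], [0.003, -0.002, -1.0]]
force: [0.7, -0.0, 1.2]
finger_gap: 0.0352
```

```bash
python3 -c "
from h import *
st();lidarc(70,[100]);snap('scene','s2')"
```

```text
t 3.7 tcp [0.4996 0.3769 0.1788] head 7.23 F [ 0.7 -0.   1.2] gap 0.0352 tilt [0.002 0.003]
est angle 100.69865532087476 r 0.07312600324279185
[-0.0, 0.05, 0.04] turn 0.01
```

View pics/s2.png

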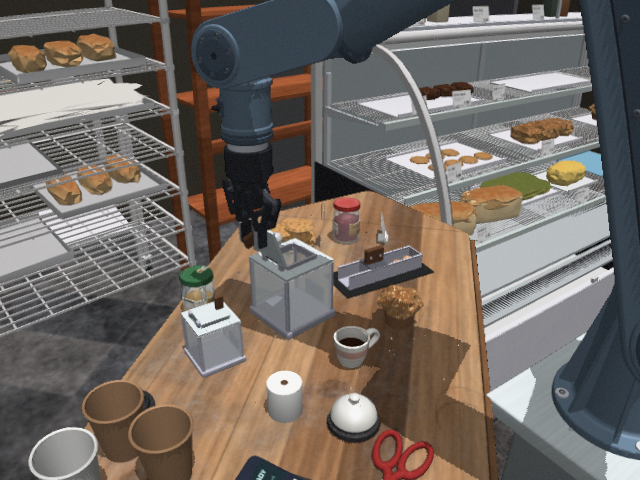

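Request:
step_arm(steps=[60,0,0,-0.8,0,60,0,0,-1.6,0])

```text
time: 3.95
tcp_pos: [0.4984, 0.376, 0.2579]
orientation: [[0.992, 0.125, -0.001], [0.125, -0.992, 0.001], [-0.001, -0.001, -1.0]]
force: [0.6, 1.6, 0.9]
finger_gap: 0.0596
```

```bash
python3 -c "
from h import *
st();rel([[.53,-.03,.26]],-4)"
```

```text
t 3.95 tcp [0.4984 0.376  0.2579] head 7.21 F [0.6 1.6 0.9] gap 0.0596 tilt [-0.001  0.001]
[-0.39, 8.13, -0.05] turn 1.87
```

Request:
step_arm(steps=[60,-0.1,1.6,-0.3,0.4,60,-0.2,3.2,-0.3,0.8,60,-0.3,4.9,-0.2,1.2,60,-0.35,6.5,-0.1,1.6,60,-0.39,8.13,-0.05,1.87])

```text
time: 4.45
tcp_pos: [0.5162, 0.1261, 0.2658]
orientation: [[0.997, -0.071, -0.001], [-0.071, -0.997, 0.001], [-0.001, -0.001, -1.0]]
force: [0.6, 0.5, 0.4]
finger_gap: 0.06
```

Request:
step_arm(steps=[60,0,0.5,0,0,60,0,0.6,0,0])

```text
time: 4.65
tcp_pos: [0.5141, 0.0933, 0.2659]
orientation: [[0.997, -0.076, -0.0], [-0.076, -0.997, 0.001], [-0.0, -0.001, -1.0]]
force: [0.0, 0.5, -0.1]
finger_gap: 0.06
```

```bash
python3 -c "
from h import *
st();snap('wrist','w3');st();snap('top','t3')"
```

```text
t 4.65 tcp [0.5141 0.0933 0.2659] head -4.35 F [ 0.   0.5 -0.1] gap 0.06 tilt [-0.     0.001]
t 4.7 tcp [0.5142 0.0942 0.2659] head -4.3 F [ 0.5 -0.6  0.1] gap 0.0599 tilt [-0.     0.001]
```

View pics/w3.png

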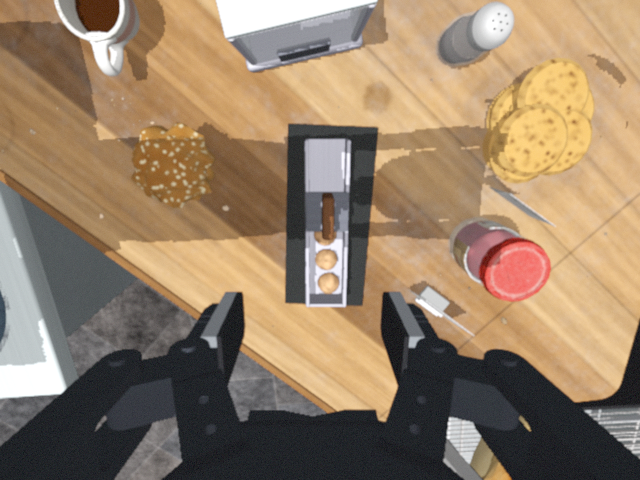

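View pics/t3.png

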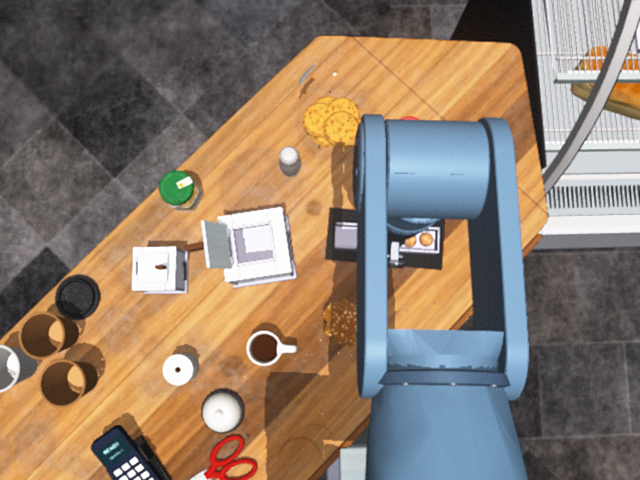

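Run:
```python
from h import *
np.set_printoptions(precision=4,suppress=True)
p,d,ci=load('w3')
b=cv2.resize(p[120:315,270:390],None,fx=4,fy=4,interpolation=cv2.INTER_CUBIC); 
pt,dt,ct=load('t3'); a=cv2.resize(pt[195:295,195:305],None,fx=5,fy=5,interpolation=cv2.INTER_CUBIC)
W=np.zeros((780,800,3),np.uint8)[:600]
cv2.imwrite('pics/w3b.png',cv2.resize(b,None,fx=.76,fy=.76)[:,:,::-1]); cv2.imwrite('pics/t3a.png',a[:,:,::-1])
C=cloud(ci,d)
m=(C[...,2]>.055)&(C[...,2]<.085)&(np.hypot(C[...,0]-.527,C[...,1]-.083)<.035); q=C[m]; print('plate',q.mean(0),cv2.minAreaRect(np.float32(q[:,:2]*1000)))
m=(C[...,2]>.028)&(C[...,2]<.05)&(abs(C[...,0]-.527)<.045)&(abs(C[...,1]-.063)<.12); q=C[m]; print('rim',cv2.minAreaRect(np.float32(q[:,:2]*1000)),np.median(q[:,2]))
m=(p.max(2)<75)&(C[...,2]<.02)&(abs(C[...,0]-.527)<.09)&(abs(C[...,1]-.063)<.14)
n,l,stt,ce=cv2.connectedComponentsWithStats(m.astype(np.uint8)); i=1+stt[1:,4].argmax(); q=onplane(ci,np.argwhere(l==i)[:,::-1],.004); print('mat',cv2.minAreaRect(np.float32(q[:,:2]*1000)))
```

```text
plate [0.5292 0.0845 0.0699] ((529.469482421875, 82.65719604492188), (43.78854751586914, 13.575355529785156), 86.067626953125)
rim ((528.007568359375, 63.01214599609375), (190.52981567382812, 47.05618667602539), 85.80452728271484) 0.03757032747507605
mat ((530.1683959960938, 63.51188278198242), (215.07957458496094, 98.50279235839844), 83.12737274169922)
```

View pics/w3b.png

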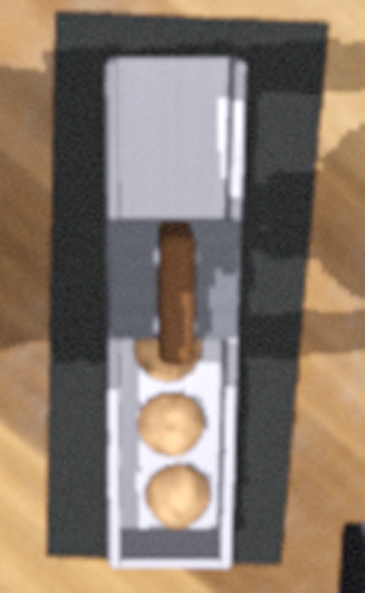

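View pics/t3a.png

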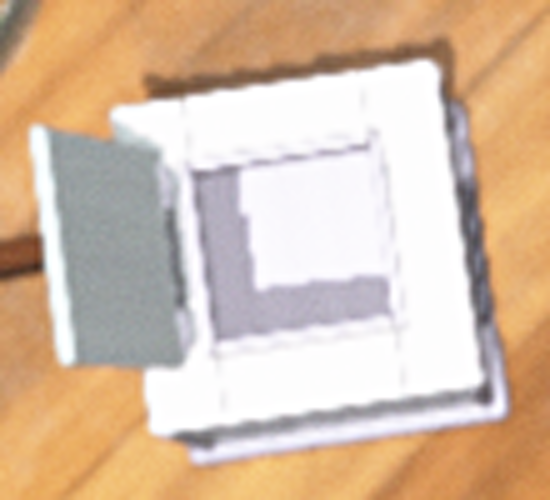

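```bash
python3 -c "
from h import *
st();rel([[.528,.083,.12],[.528,.083,.046]],-4.1)"
```

```text
t 4.75 tcp [0.5142 0.0956 0.2659] head -4.23 F [-0.7 -0.4  0.1] gap 0.0602 tilt [-0.     0.002]
[0.29, 0.24, 2.92] turn -0.02
[0.3, 0.24, 4.4] turn -0.02
```

Request:
step_arm(steps=[45,0.1,0.1,0.8,0,45,0.2,0.2,1.6,0,45,0.29,0.24,2.4,0,45,0.3,0.24,2.92,0,45,0.3,0.24,2.92,0])

```text
time: 5.25
tcp_pos: [0.525, 0.0847, 0.1157]
orientation: [[0.997, -0.072, -0.008], [-0.072, -0.997, 0.003], [-0.009, -0.002, -1.0]]
force: [-1.1, 0.4, 0.6]
finger_gap: 0.0449
```

```bash
python3 -c "
from h import *
st();rel([[.528,.083,.046]],-4.1)"
```

```text
t 5.25 tcp [0.525  0.0847 0.1157] head -4.13 F [-1.1  0.4  0.6] gap 0.0449 tilt [-0.008  0.003]
[0.07, 0.03, 1.39] turn -0.0
```

Request:
step_arm(steps=[40,0.05,0.03,0.6,0,40,0.05,0.03,1.1,0,40,0.05,0.03,1.35,0,40,0.05,0.03,1.38,0,40,0.05,0.03,1.38,0])

```text
time: 5.75
tcp_pos: [0.5278, 0.0836, 0.048]
orientation: [[0.997, -0.071, -0.007], [-0.071, -0.997, 0.003], [-0.007, -0.002, -1.0]]
force: [-0.3, 1.1, 0.2]
finger_gap: 0.04
```

```bash
python3 -c "
from h import *
st();rel([[.528,.083,.046]],-4.1);snap('scene','s4')
import cv2
p=cv2.imread('pics/s4.png')[210:330,290:470]; cv2.imwrite('pics/s4a.png',cv2.resize(p,None,fx=4,fy=4,interpolation=cv2.INTER_CUBIC))"
```

```text
t 5.75 tcp [0.5278 0.0836 0.048 ] head -4.1 F [-0.3  1.1  0.2] gap 0.04 tilt [-0.007  0.003]
[0.01, 0.01, 0.04] turn 0.0
```

View pics/s4a.png

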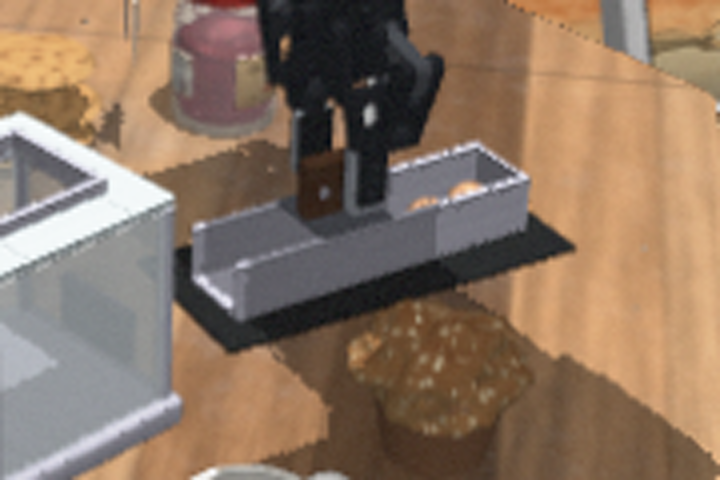

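Request:
step_arm(steps=[0,0,0,0.02,0,0,0,0,0.02,0,0,0,0,0.02,0,0,0,0,0.02,0], grip_force=80)

```text
time: 6.2
tcp_pos: [0.5292, 0.0835, 0.0489]
orientation: [[0.997, -0.072, -0.004], [-0.072, -0.997, 0.003], [-0.004, -0.003, -1.0]]
force: [-1.6, 1.4, 6.9]
finger_gap: 0.0103
```

Request:
step_arm(steps=[0,0,0,-0.2,0,0,0,0,-0.5,0,0,0,0,-0.9,0,0,0,0,-1.3,0,0,0,0,-1.5,0])

```text
time: 6.7
tcp_pos: [0.5307, 0.0832, 0.1268]
orientation: [[0.997, -0.072, 0.0], [-0.072, -0.997, 0.003], [0.0, -0.003, -1.0]]
force: [-0.3, -0.6, -2.6]
finger_gap: 0.0104
```

```bash
python3 -c "
from h import *
st();snap('scene','s5')
import cv2
p=cv2.imread('pics/s5.png')[180:330,270:470]; cv2.imwrite('pics/s5a.png',cv2.resize(p,None,fx=4,fy=4,interpolation=cv2.INTER_CUBIC))"
```

```text
t 6.7 tcp [0.5307 0.0832 0.1268] head -4.12 F [-0.3 -0.6 -2.6] gap 0.0104 tilt [0.    0.003]
```

View pics/s5a.png

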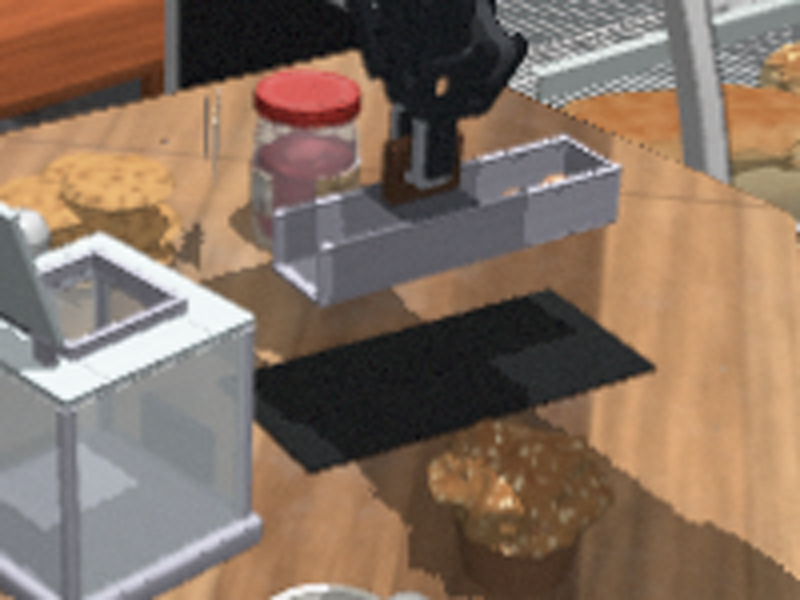

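```bash
python3 -c "
from h import *
st();rel([disp(-.12,0,.20),disp(-.06,0,.195)],7.2); print(disp(-.12,0,.2),disp(-.06,0,.195))"
```

```text
t 6.75 tcp [0.5314 0.0831 0.1277] head -4.11 F [ 0.4  0.8 -1.8] gap 0.0105 tilt [0.002 0.002]
[-0.27, -1.88, -1.44] turn -1.88
[-0.51, -3.06, -1.34] turn -1.88
[0.52453999 0.17774624 0.2       ] [0.51701999 0.23727312 0.195     ]
```

Request:
step_arm(steps=[0,0,-0.1,-0.4,0,0,0,-0.2,-0.8,0,0,0,-0.35,-1.2,0,0,0,-0.55,-1.45,0,0,0,-0.7,-1.5,0])

```text
time: 7.25
tcp_pos: [0.5346, 0.1186, 0.2042]
orientation: [[0.997, -0.072, 0.004], [-0.072, -0.997, 0.003], [0.004, -0.003, -1.0]]
force: [-0.1, -0.6, -1.9]
finger_gap: 0.0102
```

```bash
python3 -c "
from h import *
st();rel([disp(-.12,0,.20),disp(-.06,0,.195)],7.2)"
```

```text
t 7.25 tcp [0.5346 0.1186 0.2042] head -4.11 F [-0.1 -0.6 -1.9] gap 0.0102 tilt [0.004 0.003]
[-0.28, -1.17, 0.09] turn -1.88
[-0.52, -2.34, 0.19] turn -1.88
```

Request:
step_arm(steps=[0,-0.07,-0.25,0,-0.4,0,-0.15,-0.55,0.05,-0.8,0,-0.22,-0.85,0.08,-1.2,0,-0.28,-1.1,0.09,-1.6,0,-0.28,-1.2,0.1,-1.88])

```text
time: 7.75
tcp_pos: [0.524, 0.1812, 0.1986]
orientation: [[0.992, 0.13, 0.003], [0.13, -0.992, 0.003], [0.003, -0.002, -1.0]]
force: [-0.0, -1.0, -2.3]
finger_gap: 0.01
```

Request:
step_arm(steps=[0,0,-0.1,0,0,0,0,-0.1,0,0])

```text
time: 7.95
tcp_pos: [0.5231, 0.1869, 0.1983]
orientation: [[0.991, 0.131, 0.002], [0.131, -0.991, 0.003], [0.003, -0.003, -1.0]]
force: [1.0, -0.0, -3.2]
finger_gap: 0.0102
```

```bash
python3 -c "
from h import *
st();rel([disp(-.06,0,.195)],7.2);snap('top','t6');snap('wrist','w6');snap('scene','s6')
import cv2
p=cv2.imread('pics/s6.png')[160:360,210:450]; cv2.imwrite('pics/s6a.png',cv2.resize(p,None,fx=3,fy=3,interpolation=cv2.INTER_CUBIC))"
```

```text
t 7.95 tcp [0.5231 0.1869 0.1983] head 7.5 F [ 1.  -0.  -3.2] gap 0.0102 tilt [0.002 0.003]
[0.01, -1.02, 0.07] turn 0.05
```

View pics/s6a.png

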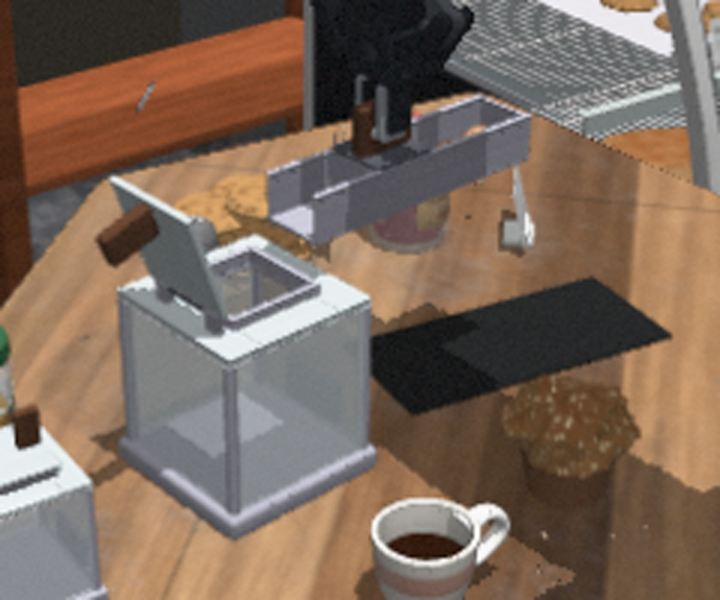

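View pics/w6.png

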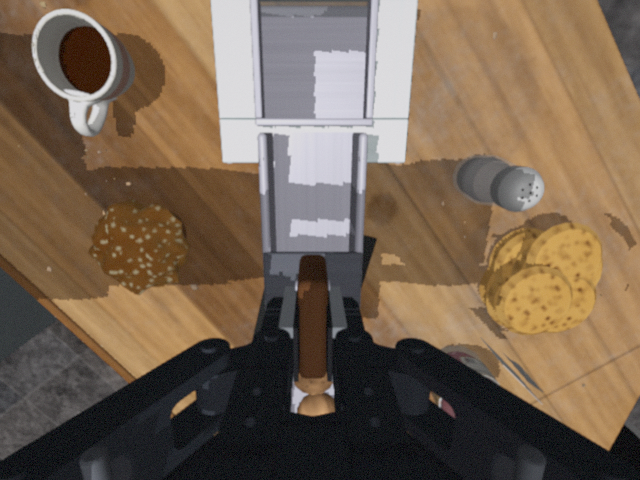

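View pics/t6.png

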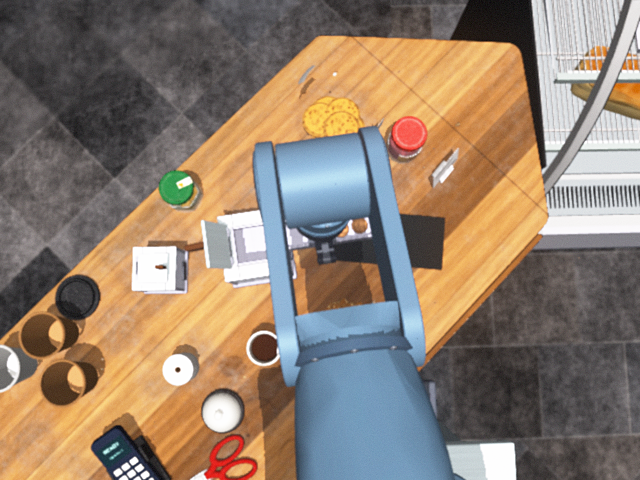

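Run:
```python
from h import *
np.set_printoptions(precision=4,suppress=True)
p,d,ci=load('w6')
b=cv2.resize(p[0:270,200:430],None,fx=2.2,fy=2.2,interpolation=cv2.INTER_CUBIC);cv2.imwrite('pics/w6b.png',b[:,:,::-1])
C=cloud(ci,d)
for r in (60,90,100,140,160,200,230):
    print(r,[ (c,np.round(C[r,c],3).tolist()) for c in range(210,425,12)][:0])
ax=np.array([np.cos(DY),np.sin(DY)]); ay=np.array([-ax[1],ax[0]])
L=((C[...,:2]-DC[:2])@np.c_[ax,ay])
for r in (40,80,100,150,180,220):
    z=C[r,:,2]; 
    m=(z>.174)&(z<.2)&(abs(L[r,:,1])<.05); mm=(z>.131)&(z<.14)&(abs(L[r,:,1])<.05)
    for nm,k in(('rim',m),('collar',mm)):
        if k.any(): y=np.sort(L[r,k,1]); g=np.where(np.diff(y)>.01)[0]; print(r,nm,round(L[r,k,0].mean(),4),y[0],[(y[i],y[i+1]) for i in g],y[-1])
```

```text
60 []
90 []
100 []
140 []
160 []
200 []
230 []
40 collar 0.0089 -0.03325636871352685 [(np.float64(-0.029764847587943635), np.float64(0.028055187775339996))] 0.03183368973865669
80 collar -0.0103 -0.03353437907533055 [(np.float64(-0.029573977628385168), np.float64(0.028424118397087385))] 0.031493910145564054
100 collar -0.0204 -0.03370437899756087 [(np.float64(-0.030348015587680296), np.float64(0.028364912718148786))] 0.03155532426055783
150 rim -0.0444 -0.023001317370477753 [(np.float64(-0.01950265766134678), np.float64(0.019398912967694967))] 0.023434193882338257
180 rim -0.0572 -0.023036445614596383 [(np.float64(-0.01975741506429014), np.float64(0.019492631979165665))] 0.022899113857444395
220 rim -0.0754 -0.022839709053193005 [(np.float64(-0.01992121407959648), np.float64(0.01948714031474502))] 0.023215203774527928
```

View pics/w6b.png

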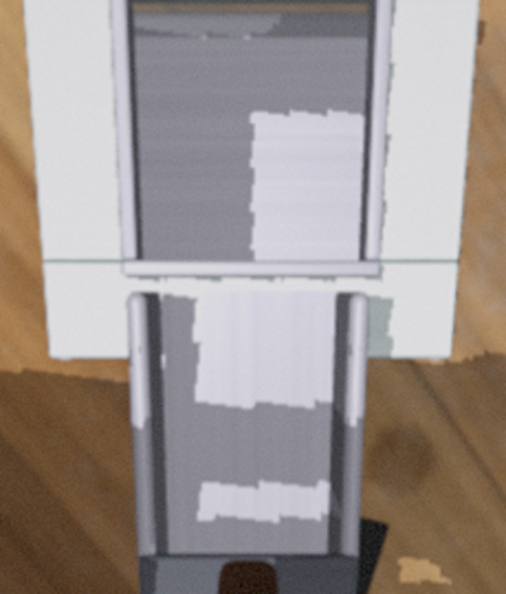

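Request:
step_arm(steps=[0,0,-0.2,0,0,0,0,-0.45,0.02,0,0,0,-0.7,0.06,0,0,0,-0.9,0.1,0,0,0,-1.02,0.15,0])

```text
time: 8.6
tcp_pos: [0.5165, 0.2379, 0.191]
orientation: [[0.991, 0.131, 0.003], [0.131, -0.991, 0.003], [0.003, -0.002, -1.0]]
force: [-0.2, 0.1, -3.1]
finger_gap: 0.0107
```

```bash
cat >> h.py <<'E'
def dloc():
    s=robot.sense(); v=np.array(s['tcp_pos'])-DC; c,n=np.cos(DY),np.sin(DY)
    F=np.array(s['force']); print('disp xyz',np.round([c*v[0]+n*v[1],-n*v[0]+c*v[1],v[2]],4),'F along',round(c*F[0]+n*F[1],1),'lat',round(-n*F[0]+c*F[1],1),'z',round(F[2],1))
E
python3 -c "
from h import *
st();dloc();rel([disp(-.045,-.0008,.184)],7.2)"
```

```text
t 8.6 tcp [0.5165 0.2379 0.191 ] head 7.5 F [-0.2  0.1 -3.1] gap 0.0107 tilt [0.003 0.003]
disp xyz [-0.0593  0.0004  0.191 ] F along 0.1 lat 0.2 z -3.1
[0.03, -0.29, 0.14] turn 0.05
```

Request:
step_arm(steps=[0,0.02,-0.1,0.05,0.05,0,0.02,-0.2,0.1,0.05,0,0.02,-0.3,0.14,0.05,0,0.02,-0.38,0.14,0.05,0,0.02,-0.44,0.14,0.05], grip_force=40)

```text
time: 9.1
tcp_pos: [0.5147, 0.2601, 0.184]
orientation: [[0.992, 0.125, 0.003], [0.125, -0.992, 0.003], [0.003, -0.002, -1.0]]
force: [-0.9, 0.5, -3.0]
finger_gap: 0.0104
```

```bash
python3 -c "
from h import *
st();dloc();snap('scene','s7')
import cv2
p=cv2.imread('pics/s7.png')[160:320,210:410]; cv2.imwrite('pics/s7a.png',cv2.resize(p,None,fx=3.6,fy=3.6,interpolation=cv2.INTER_CUBIC))"
```

```text
t 9.1 tcp [0.5147 0.2601 0.184 ] head 7.2 F [-0.9  0.5 -3. ] gap 0.0104 tilt [0.003 0.003]
disp xyz [-0.0371 -0.0005  0.184 ] F along 0.6 lat 0.8 z -3.0
```

View pics/s7a.png

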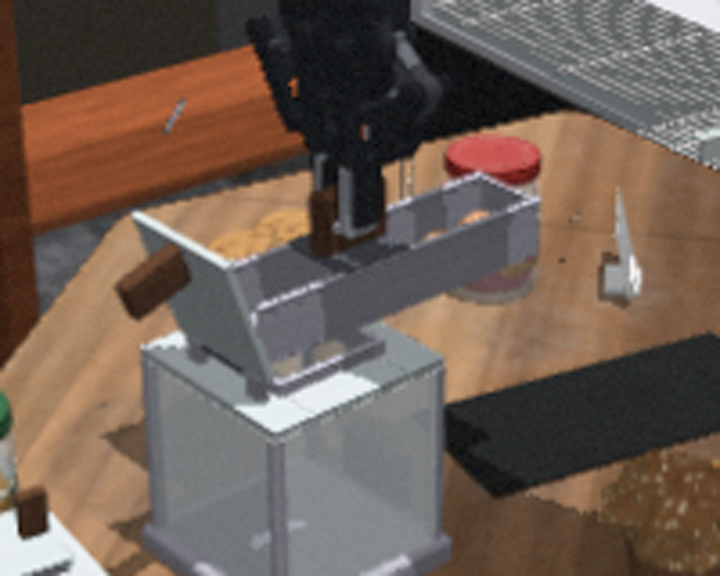

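Request:
step_arm(steps=[0,0,-0.08,0,0,0,0,-0.16,-0.05,0,0,0,-0.24,-0.12,0,0,0,-0.32,-0.2,0,0,0,-0.42,-0.28,0], grip_force=30)

```text
time: 9.65
tcp_pos: [0.5124, 0.2784, 0.198]
orientation: [[0.992, 0.125, 0.003], [0.125, -0.992, -0.002], [0.003, 0.003, -1.0]]
force: [2.0, -9.6, -2.9]
finger_gap: 0.0106
```

```bash
python3 -c "
from h import *
st();dloc();snap('scene','s8')
import cv2
p=cv2.imread('pics/s8.png')[160:320,210:410]; cv2.imwrite('pics/s8a.png',cv2.resize(p,None,fx=3.6,fy=3.6,interpolation=cv2.INTER_CUBIC))"
```

```text
t 9.65 tcp [0.5124 0.2784 0.198 ] head 7.15 F [ 2.  -9.6 -2.9] gap 0.0106 tilt [ 0.003 -0.002]
disp xyz [-0.0186 -0.0006  0.198 ] F along -9.8 lat -0.8 z -2.9
```

View pics/s8a.png

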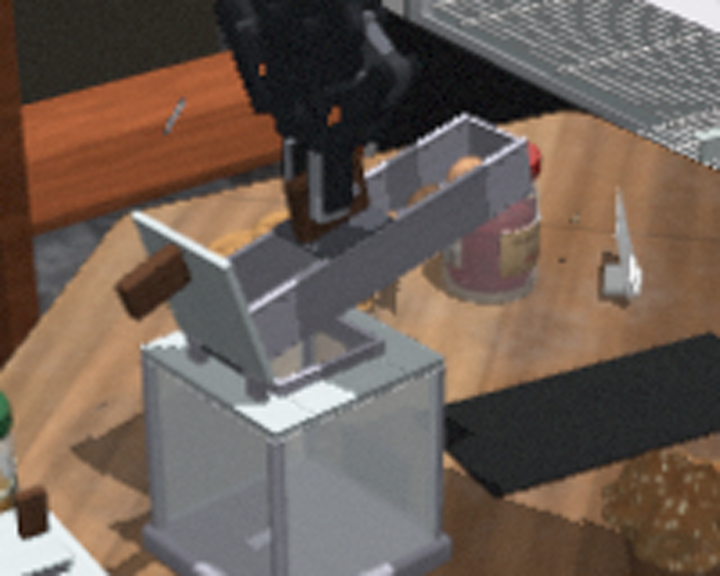

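Request:
step_arm(steps=[0,0,-0.1,-0.07,0,0,0,-0.2,-0.14,0,0,0,-0.3,-0.22,0,0,0,-0.4,-0.3,0,0,0,-0.5,-0.38,0])

```text
time: 10.2
tcp_pos: [0.5099, 0.3008, 0.2177]
orientation: [[0.992, 0.124, 0.003], [0.124, -0.992, -0.008], [0.002, 0.009, -1.0]]
force: [0.9, -11.8, -2.8]
finger_gap: 0.0101
```

```bash
python3 -c "
from h import *
st();dloc();snap('scene','s9')
import cv2
p=cv2.imread('pics/s9.png')[140:320,210:410]; cv2.imwrite('pics/s9a.png',cv2.resize(p,None,fx=3.3,fy=3.3,interpolation=cv2.INTER_CUBIC))"
```

```text
t 10.2 tcp [0.5099 0.3008 0.2177] head 7.11 F [  0.9 -11.8  -2.8] gap 0.0101 tilt [ 0.003 -0.008]
disp xyz [ 0.004  -0.0009  0.2177] F along -11.8 lat 0.6 z -2.8
```

View pics/s9a.png

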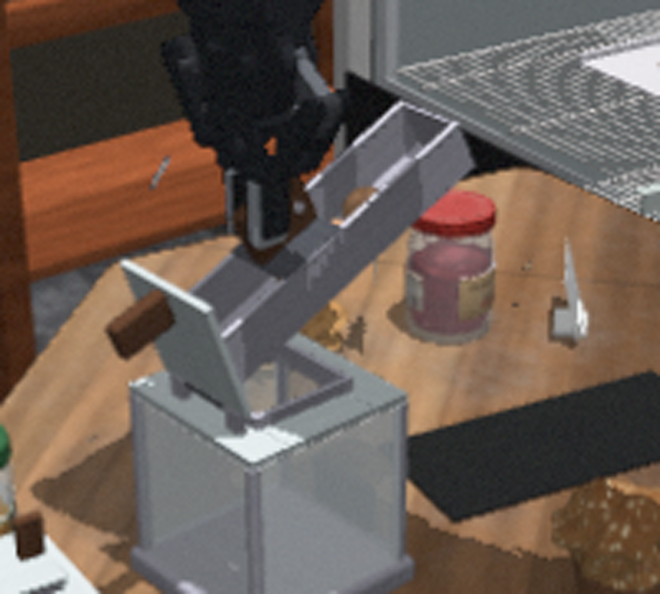

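Request:
step_arm(steps=[0,0,-0.08,-0.06,0,0,0,-0.15,-0.12,0,0,0,-0.22,-0.16,0,0,0,-0.24,-0.17,0])

```text
time: 10.65
tcp_pos: [0.509, 0.3105, 0.2271]
orientation: [[0.992, 0.123, 0.004], [0.123, -0.992, -0.014], [0.003, 0.014, -1.0]]
force: [1.1, -12.8, -2.1]
finger_gap: 0.0103
```

```bash
python3 -c "
from h import *
st();dloc();snap('scene','s10');snap('wrist','w10');st()
import cv2
p=cv2.imread('pics/s10.png')[140:320,210:410]; cv2.imwrite('pics/s10a.png',cv2.resize(p,None,fx=3.3,fy=3.3,interpolation=cv2.INTER_CUBIC))"
```

```text
t 10.65 tcp [0.509  0.3105 0.2271] head 7.09 F [  1.1 -12.8  -2.1] gap 0.0103 tilt [ 0.004 -0.014]
disp xyz [ 0.0137 -0.0012  0.2271] F along -12.8 lat 0.5 z -2.1
t 10.75 tcp [0.509  0.3104 0.227 ] head 7.09 F [  1.7 -10.7  -0. ] gap 0.0103 tilt [ 0.004 -0.014]
```

View pics/s10a.png

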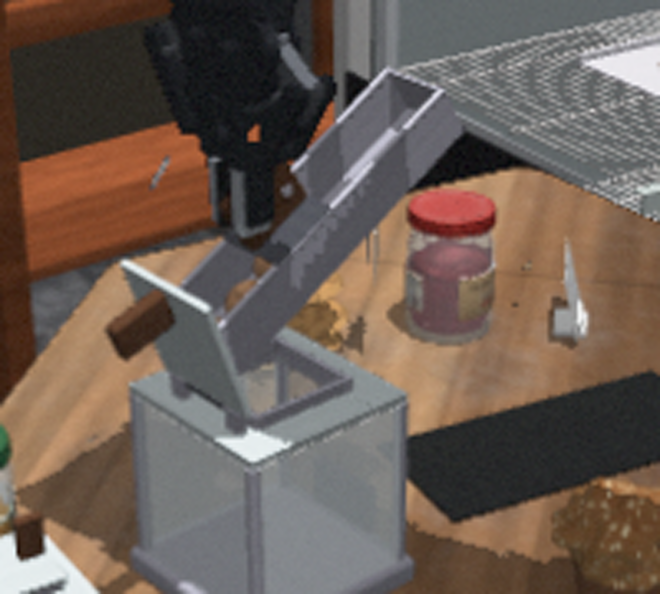

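View pics/w10.png

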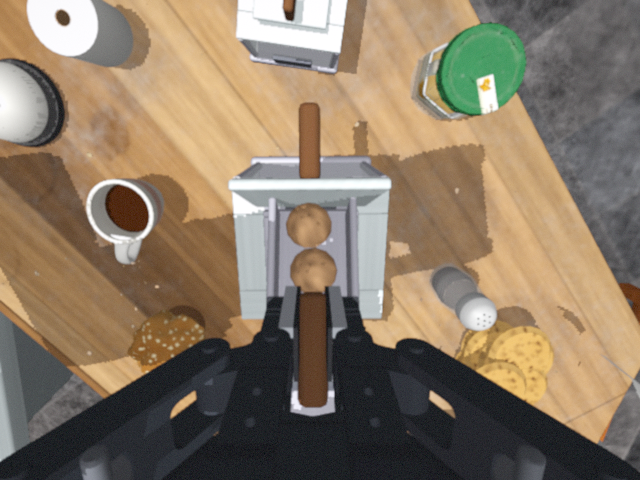

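Request:
step_arm(steps=[0,0,0.1,0,0,0,0,0.25,0,0,0,0,0.4,0,0,0,0,0.55,0,0,0,0,0.7,0,0], grip_force=80)

```text
time: 11.25
tcp_pos: [0.5134, 0.2751, 0.2276]
orientation: [[0.992, 0.123, 0.005], [0.123, -0.992, -0.014], [0.003, 0.014, -1.0]]
force: [0.1, -0.5, -2.5]
finger_gap: 0.0106
```

```bash
python3 -c "
from h import *
st();dloc();snap('scene','s11');snap('wrist','w11');st()
import cv2
p=cv2.imread('pics/s11.png')[140:320,210:410]; cv2.imwrite('pics/s11a.png',cv2.resize(p,None,fx=3.3,fy=3.3,interpolation=cv2.INTER_CUBIC))"
```

```text
t 11.25 tcp [0.5134 0.2751 0.2276] head 7.08 F [ 0.1 -0.5 -2.5] gap 0.0106 tilt [ 0.005 -0.014]
disp xyz [-0.022  -0.0012  0.2276] F along -0.5 lat -0.0 z -2.5
t 11.35 tcp [0.5136 0.2747 0.2276] head 7.02 F [-0.5 -0.3 -2.4] gap 0.0107 tilt [ 0.005 -0.014]
```

View pics/s11a.png

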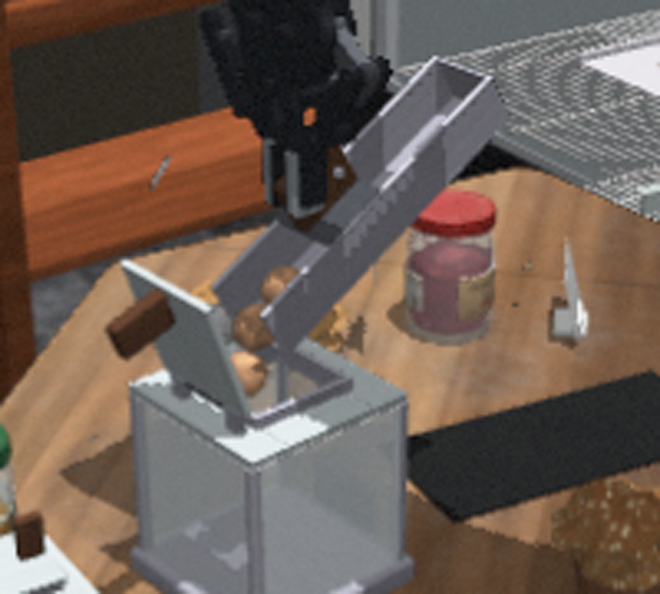

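View pics/w11.png

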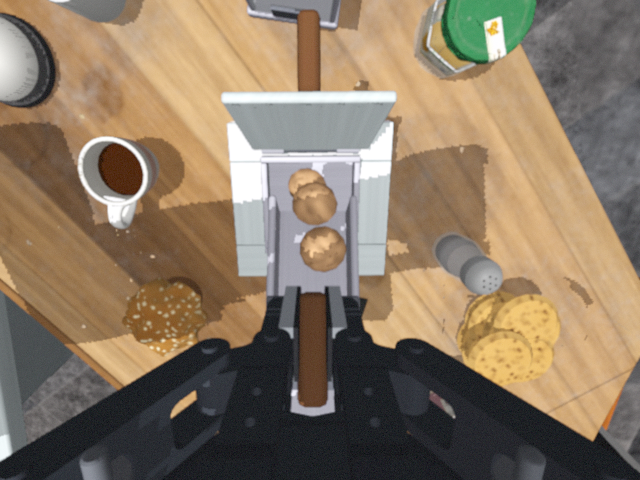

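Biscuits are leaving the spout into the mouth (around (312,195) in the wrist view); let them fall while holding.

Request:
step_arm(steps=[0,0,0.02,0,0,0,0,0.04,0,0,0,0,0.08,0,0])

```text
time: 11.65
tcp_pos: [0.514, 0.2709, 0.2277]
orientation: [[0.992, 0.123, 0.005], [0.123, -0.992, -0.014], [0.003, 0.014, -1.0]]
force: [1.5, 0.4, -2.3]
finger_gap: 0.0101
```

```bash
python3 -c "
from h import *
st();dloc();snap('scene','s12');snap('wrist','w12');st()
import cv2
p=cv2.imread('pics/s12.png')[140:340,210:410]; cv2.imwrite('pics/s12a.png',cv2.resize(p,None,fx=3,fy=3,interpolation=cv2.INTER_CUBIC))"
```

```text
t 11.65 tcp [0.514  0.2709 0.2277] head 7.04 F [ 1.5  0.4 -2.3] gap 0.0101 tilt [ 0.005 -0.014]
disp xyz [-0.0263 -0.0012  0.2277] F along 0.2 lat -1.6 z -2.3
t 11.75 tcp [0.5141 0.2707 0.2276] head 7.03 F [ 0.7 -0.2 -2.4] gap 0.0106 tilt [ 0.005 -0.014]
```

View pics/s12a.png

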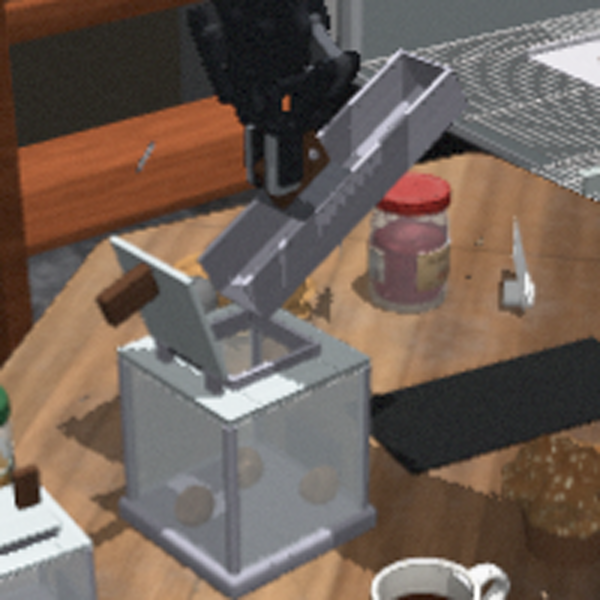

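View pics/w12.png

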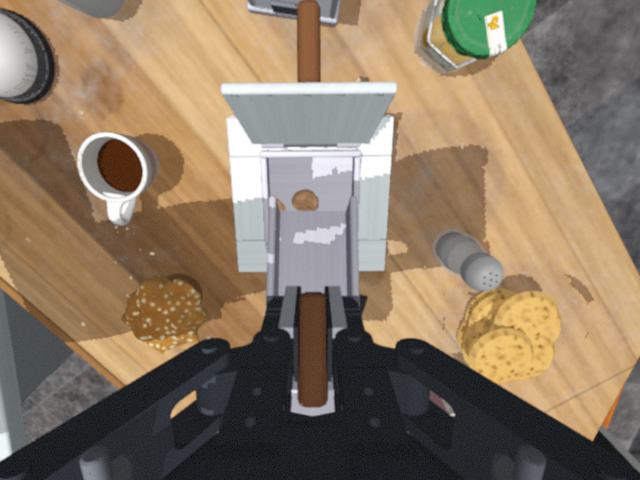

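Request:
step_arm(steps=[0,0,0.12,0.2,0,0,0,0.25,0.4,0,0,0,0.25,0.48,0,0,0,0.4,0.51,0,0,0,0.55,0.55,0], grip_force=30)

```text
time: 12.25
tcp_pos: [0.5177, 0.2437, 0.201]
orientation: [[0.992, 0.122, 0.005], [0.123, -0.992, -0.011], [0.004, 0.012, -1.0]]
force: [-1.1, 4.6, 2.9]
finger_gap: 0.0105
```

```bash
python3 -c "
from h import *
st();dloc();snap('scene','s13')
import cv2
p=cv2.imread('pics/s13.png')[140:340,210:410]; cv2.imwrite('pics/s13a.png',cv2.resize(p,None,fx=3,fy=3,interpolation=cv2.INTER_CUBIC))"
```

```text
t 12.25 tcp [0.5177 0.2437 0.201 ] head 7.04 F [-1.1  4.6  2.9] gap 0.0105 tilt [ 0.005 -0.011]
disp xyz [-0.0537 -0.0015  0.201 ] F along 4.7 lat 0.5 z 2.9
```

View pics/s13a.png

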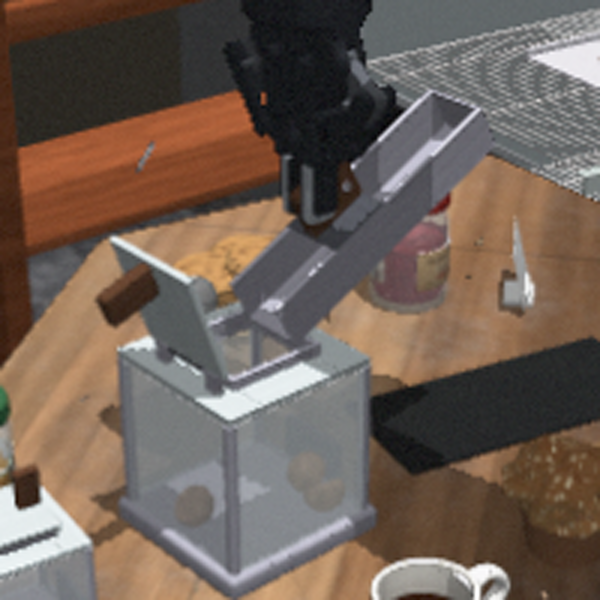

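Request:
step_arm(steps=[0,0,0.15,0.07,0,0,0,0.3,0.15,0,0,0,0.44,0.24,0,0,0,0.57,0.33,0,0,0,0.68,0.41,0])

```text
time: 12.8
tcp_pos: [0.5236, 0.2086, 0.1832]
orientation: [[0.993, 0.122, 0.009], [0.122, -0.992, -0.011], [0.007, 0.012, -1.0]]
force: [-2.1, 1.6, 7.0]
finger_gap: 0.0102
```

```bash
python3 -c "
from h import *
st();dloc();snap('scene','s14')
import cv2
p=cv2.imread('pics/s14.png')[140:340,210:430]; cv2.imwrite('pics/s14a.png',cv2.resize(p,None,fx=3,fy=3,interpolation=cv2.INTER_CUBIC))"
```

```text
t 12.8 tcp [0.5236 0.2086 0.1832] head 7.0 F [-2.1  1.6  7. ] gap 0.0102 tilt [ 0.009 -0.011]
disp xyz [-0.0893 -0.0029  0.1832] F along 1.8 lat 1.9 z 7.0
```

View pics/s14a.png

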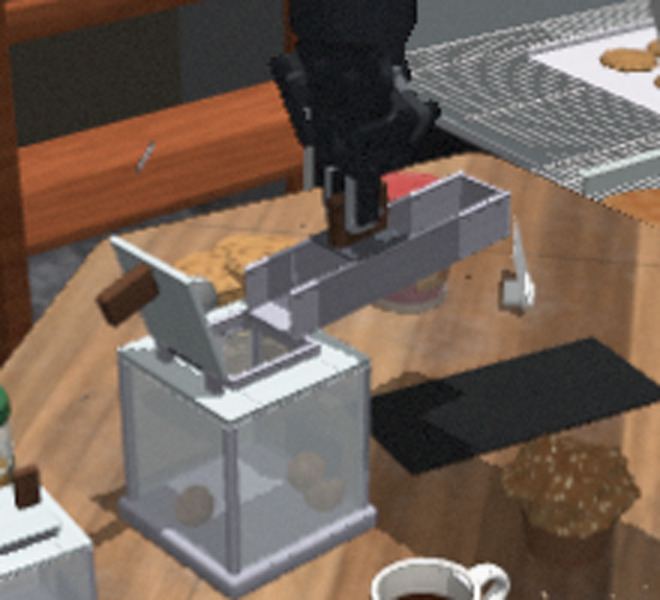

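Request:
step_arm(steps=[0,0,0.05,0.06,0,0,0,0.08,0.12,0,0,0,0.08,0.16,0])

```text
time: 13.15
tcp_pos: [0.5266, 0.2026, 0.1779]
orientation: [[0.993, 0.121, 0.014], [0.121, -0.993, -0.013], [0.013, 0.015, -1.0]]
force: [-0.6, -5.6, 13.5]
finger_gap: 0.0104
```

```bash
python3 -c "
from h import *
st();dloc();snap('scene','s15')
import cv2
p=cv2.imread('pics/s15.png')[140:340,210:430]; cv2.imwrite('pics/s15a.png',cv2.resize(p,None,fx=3,fy=3,interpolation=cv2.INTER_CUBIC))"
```

```text
t 13.15 tcp [0.5266 0.2026 0.1779] head 6.96 F [-0.6 -5.6 13.5] gap 0.0104 tilt [ 0.014 -0.013]
disp xyz [-0.0956 -0.0051  0.1779] F along -5.5 lat 1.3 z 13.5
```

View pics/s15a.png

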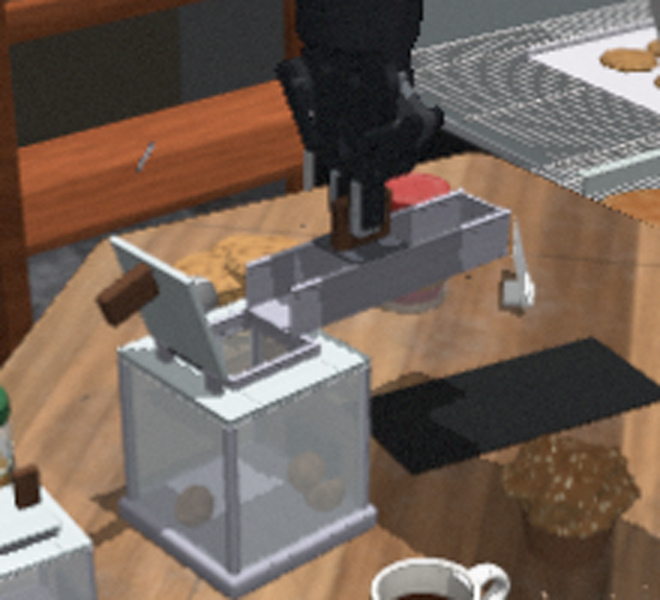

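Request:
step_arm(steps=[0,0,0.05,-0.3,0,0,0,0.3,-0.6,0,0,0,0.7,-0.7,0.3,0,0,1.2,-0.6,0.8,0,0,1.7,-0.4,1.3], grip_force=80)

```text
time: 13.7
tcp_pos: [0.5378, 0.1168, 0.2014]
orientation: [[1.0, -0.017, 0.018], [-0.016, -1.0, -0.014], [0.018, 0.013, -1.0]]
force: [0.2, -0.2, -2.5]
finger_gap: 0.0104
```

```bash
python3 -c "
from h import *
st();rel([[.529,.083,.09],[.529,.083,.05]],-4.5);snap('scene','s16')
import cv2
p=cv2.imread('pics/s16.png')[160:340,250:450]; cv2.imwrite('pics/s16a.png',cv2.resize(p,None,fx=3,fy=3,interpolation=cv2.INTER_CUBIC))"
```

```text
t 13.7 tcp [0.5378 0.1168 0.2014] head -0.94 F [ 0.2 -0.2 -2.5] gap 0.0104 tilt [ 0.018 -0.014]
[-0.21, 0.65, 2.23] turn 0.59
[-0.22, 0.64, 3.03] turn 0.59
```

View pics/s16a.png

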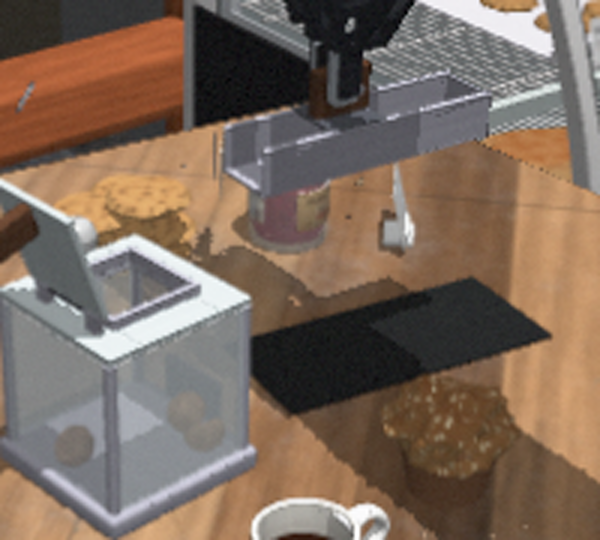

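Request:
step_arm(steps=[0,-0.08,0.3,0.5,0.3,0,-0.16,0.6,1.0,0.59,0,-0.21,0.65,1.5,0.59,0,-0.22,0.65,2.0,0.59,0,-0.22,0.65,2.4,0.59])

```text
time: 14.25
tcp_pos: [0.5269, 0.0778, 0.0788]
orientation: [[0.996, -0.083, 0.014], [-0.083, -0.996, -0.017], [0.016, 0.016, -1.0]]
force: [0.5, 1.1, -2.1]
finger_gap: 0.0104
```

```bash
python3 -c "
from h import *
st();rel([[.529,.083,.05]],-4.5)"
```

```text
t 14.25 tcp [0.5269 0.0778 0.0788] head -4.78 F [ 0.5  1.1 -2.1] gap 0.0104 tilt [ 0.014 -0.017]
[0.02, -0.12, 0.57] turn -0.05
```

Request:
step_arm(steps=[0,0,-0.06,0.2,0,0,0,-0.06,0.38,0,0,0,-0.06,0.5,0,0,0,-0.06,0.58,0,0,0,-0.06,0.6,0], grip_force=25)

```text
time: 14.75
tcp_pos: [0.5285, 0.0802, 0.0496]
orientation: [[0.996, -0.083, 0.016], [-0.083, -0.996, -0.017], [0.017, 0.016, -1.0]]
force: [-2.8, 1.2, 6.2]
finger_gap: 0.0099
```

```bash
python3 -c "
from h import *
st();snap('scene','s17')
import cv2
p=cv2.imread('pics/s17.png')[180:340,270:450]; cv2.imwrite('pics/s17a.png',cv2.resize(p,None,fx=3.5,fy=3.5,interpolation=cv2.INTER_CUBIC))"
```

```text
t 14.75 tcp [0.5285 0.0802 0.0496] head -4.75 F [-2.8  1.2  6.2] gap 0.0099 tilt [ 0.016 -0.017]
```

View pics/s17a.png

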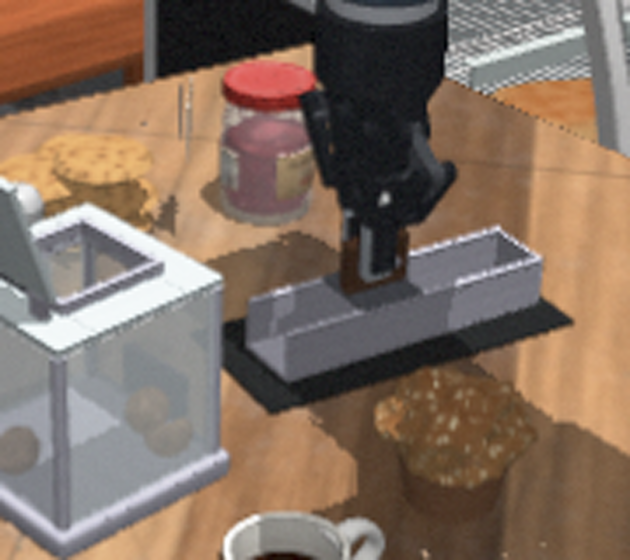

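Chute on the mat, contact felt (6 N up). Release, then raise.

Request:
step_arm(steps=[30,0,0,0,0,40,0,0,0,0,40,0,0,0,0,40,0,0,-0.02,0,40,0,0,-0.05,0])

```text
time: 15.3
tcp_pos: [0.5284, 0.0803, 0.0523]
orientation: [[0.996, -0.083, 0.015], [-0.083, -0.996, -0.017], [0.017, 0.016, -1.0]]
force: [1.4, -0.9, 0.2]
finger_gap: 0.0406
```

Request:
step_arm(steps=[40,0,0,-0.5,0,40,0,0,-1.3,0,40,0,0,-2.3,0,40,0,0,-3.3,0,40,0,0,-3.8,0])

```text
time: 15.8
tcp_pos: [0.5272, 0.0836, 0.2475]
orientation: [[0.996, -0.083, 0.022], [-0.083, -0.996, -0.018], [0.024, 0.016, -1.0]]
force: [0.8, 0.5, -0.6]
finger_gap: 0.0398
```

```bash
python3 -c "
from h import *
st();snap('scene','s18');snap('wrist','w18')
rel([disp(.11,0,.255)],7.2)
import cv2
p=cv2.imread('pics/s18.png')[140:340,210:430]; cv2.imwrite('pics/s18a.png',cv2.resize(p,None,fx=3,fy=3,interpolation=cv2.INTER_CUBIC))"
```

```text
t 15.8 tcp [0.5272 0.0836 0.2475] head -4.74 F [ 0.8  0.5 -0.6] gap 0.0398 tilt [ 0.022 -0.018]
[-1.17, -6.37, -0.28] turn -1.99
```

View pics/s18a.png

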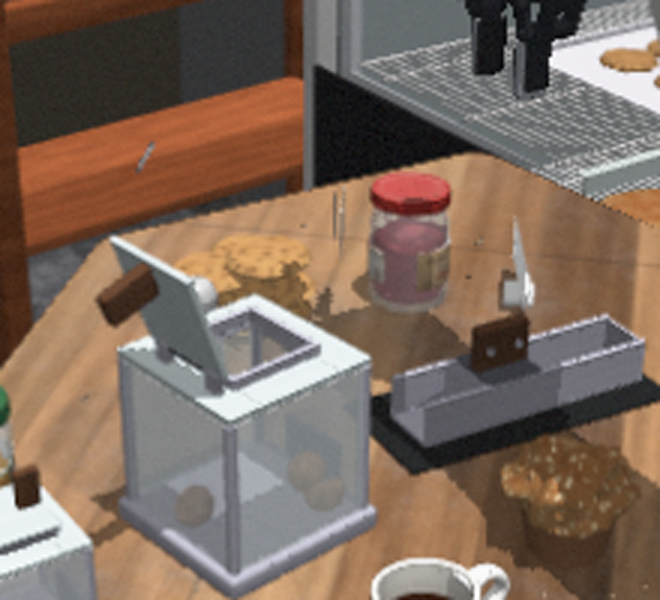

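View pics/w18.png

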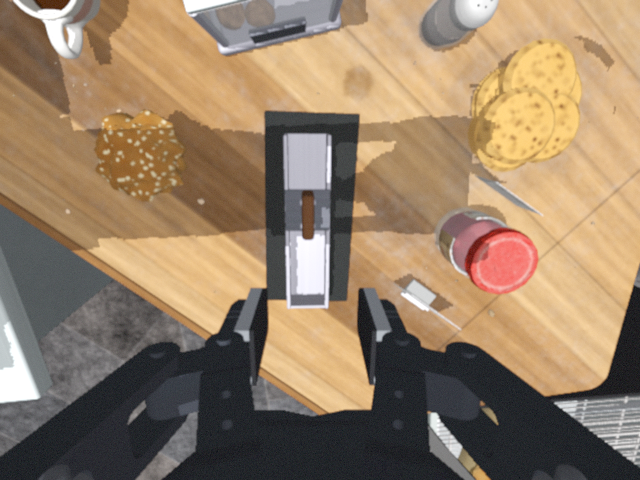

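```bash
python3 -c "
from h import *
rel([disp(.0,0,.275),disp(.13,0,.27)],7.2)"
```

```text
[-0.71, -4.21, -0.63] turn -1.99
[-1.25, -6.75, -0.59] turn -1.99
```

Request:
step_arm(steps=[0,-0.15,-0.8,-0.4,-0.5,0,-0.35,-1.8,-0.63,-1.0,0,-0.55,-3.0,-0.63,-1.5,0,-0.71,-4.2,-0.63,-1.99,0,-0.95,-5.4,-0.63,-1.99])

```text
time: 16.4
tcp_pos: [0.505, 0.3242, 0.2731]
orientation: [[0.992, 0.126, 0.024], [0.126, -0.992, -0.018], [0.021, 0.021, -1.0]]
force: [1.0, -0.1, 0.2]
finger_gap: 0.0001
```

```bash
python3 -c "
from h import *
st();dloc();rel([disp(.13,0,.27),disp(.13,0,.19)],7.2)"
```

```text
t 16.4 tcp [0.505  0.3242 0.2731] head 7.26 F [ 1.  -0.1  0.2] gap 0.0001 tilt [ 0.024 -0.018]
disp xyz [0.0277 0.001  0.2731] F along -0.3 lat -1.0 z 0.2
[0.02, -2.05, 0.02] turn 0.01
[-0.01, -2.08, 1.62] turn 0.01
```

Request:
step_arm(steps=[0,0.02,-0.8,0,0,0,0.02,-1.6,0.02,0,0,0.02,-2.06,0.02,0,0,0.02,-2.06,0.02,0])

```text
time: 16.8
tcp_pos: [0.4912, 0.429, 0.2676]
orientation: [[0.991, 0.13, 0.021], [0.13, -0.991, -0.019], [0.018, 0.022, -1.0]]
force: [-0.8, 0.1, 0.5]
finger_gap: -0.0001
```

```bash
python3 -c "
from h import *
st();dloc();rel([disp(.13,0,.188)],7.2);snap('wrist','w19');snap('scene','s19')"
```

```text
t 16.8 tcp [0.4912 0.429  0.2676] head 7.48 F [-0.8  0.1  0.5] gap -0.0001 tilt [ 0.021 -0.019]
disp xyz [0.1334 0.0016 0.2676] F along 0.2 lat 0.8 z 0.5
[0.0, 0.03, 1.59] turn 0.05
```

View pics/s19.png

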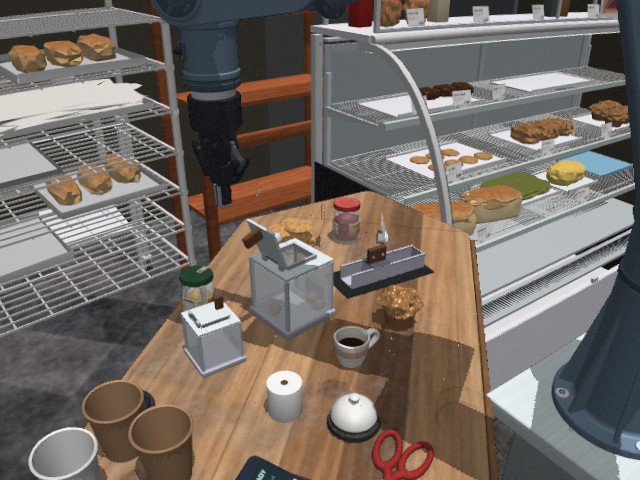

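Fingers are behind the fin and clear of it; go down, then push.

Request:
step_arm(steps=[0,0,0.0,0.5,0,0,0,0.0,1.0,0,0,0,0.0,1.5,0,0,0,0.02,1.58,0])

```text
time: 17.3
tcp_pos: [0.4927, 0.4209, 0.1851]
orientation: [[0.992, 0.126, 0.016], [0.126, -0.992, -0.024], [0.013, 0.026, -1.0]]
force: [-0.6, 0.1, -0.1]
finger_gap: 0.0001
```

Request:
step_arm(steps=[0,0,0.25,0,0,0,0,0.5,0,0,0,0,0.75,0,0,0,0,1.0,0,0,0,0,1.2,0,0])

```text
time: 17.8
tcp_pos: [0.501, 0.36, 0.1877]
orientation: [[0.992, 0.125, 0.017], [0.125, -0.992, -0.024], [0.014, 0.026, -1.0]]
force: [-0.0, -0.0, 0.4]
finger_gap: 0.0002
```

```bash
python3 -c "
from h import *
st();dloc();snap('scene','s20')
import cv2
p=cv2.imread('pics/s20.png')[140:340,170:390]; cv2.imwrite('pics/s20a.png',cv2.resize(p,None,fx=3,fy=3,interpolation=cv2.INTER_CUBIC))"
```

```text
t 17.8 tcp [0.501  0.36   0.1877] head 7.18 F [-0.  -0.   0.4] gap 0.0002 tilt [ 0.017 -0.024]
disp xyz [0.0638 0.0006 0.1877] F along -0.0 lat 0.0 z 0.4
```

View pics/s20a.png

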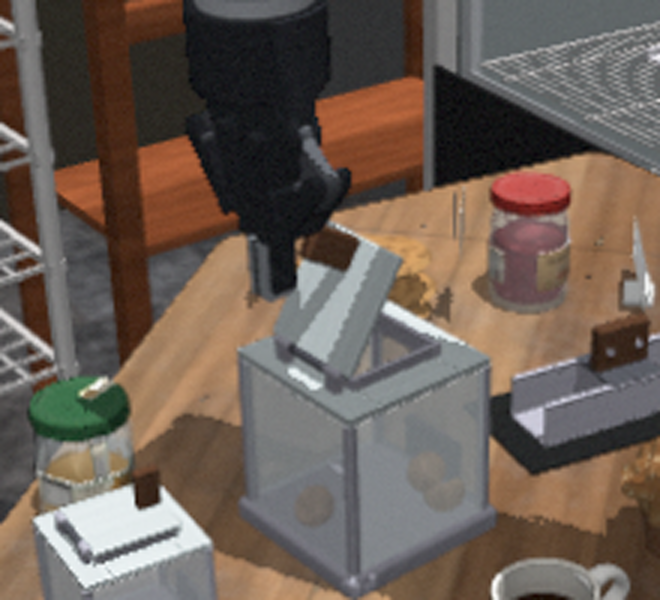

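The lid is falling shut. Back away and raise, then verify.

Request:
step_arm(steps=[0,0,-0.2,0,0,0,0,-0.4,-0.3,0,0,0,-0.4,-0.8,0,0,0,-0.4,-1.4,0,0,0,-0.4,-1.6,0])

```text
time: 18.35
tcp_pos: [0.4983, 0.3826, 0.2707]
orientation: [[0.992, 0.125, 0.022], [0.126, -0.992, -0.022], [0.019, 0.024, -1.0]]
force: [-0.1, 0.2, -0.1]
finger_gap: -0.0003
```

Request:
step_arm(steps=[0,0,-1,-0.2,0,0,0,-2,-0.2,0,0,0,-2,-0.2,0,0,0,-2,-0.2,0])

```text
time: 18.75
tcp_pos: [0.4843, 0.4835, 0.2766]
orientation: [[0.992, 0.128, 0.02], [0.128, -0.991, -0.023], [0.017, 0.025, -1.0]]
force: [0.4, -0.7, 1.0]
finger_gap: 0.0002
```

```bash
python3 -c "
from h import *
st();snap('scene','s21');snap('top','t21')
import cv2
p=cv2.imread('pics/s21.png')[180:360,200:440]; cv2.imwrite('pics/s21a.png',cv2.resize(p,None,fx=3,fy=3,interpolation=cv2.INTER_CUBIC))"
```

```text
t 18.75 tcp [0.4843 0.4835 0.2766] head 7.37 F [ 0.4 -0.7  1. ] gap 0.0002 tilt [ 0.02  -0.023]
```

View pics/s21a.png

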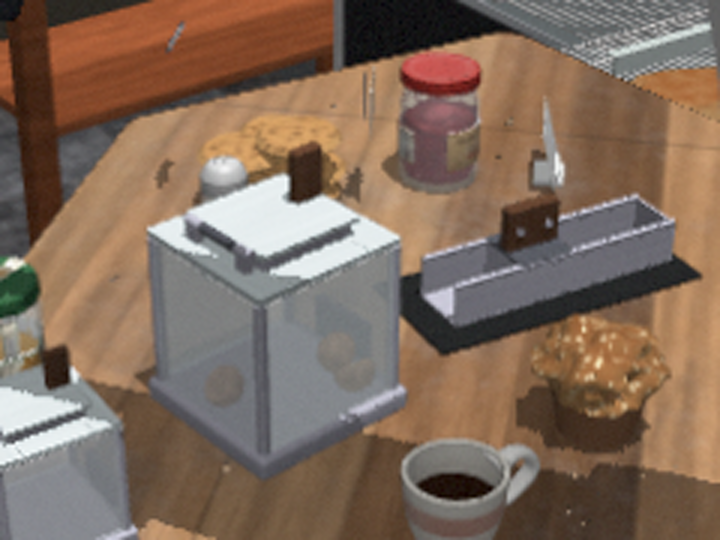

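View pics/t21.png

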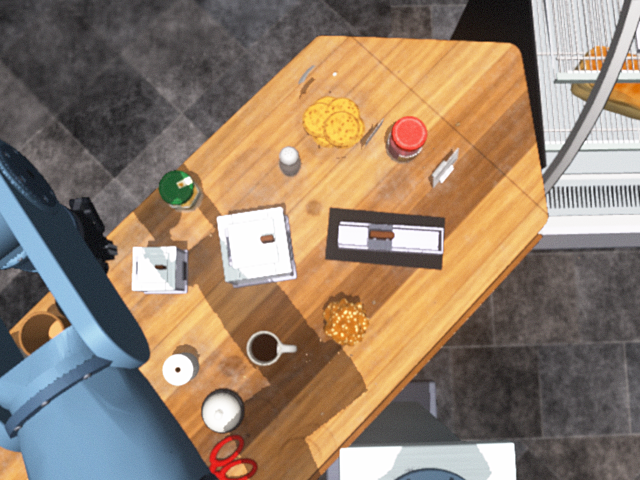

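Run:
```python
from h import *
p,d,ci=load('t21'); C=cloud(ci,d); p0,d0,c0=load('top0'); C0=cloud(c0,d0)
for nm,D in(('start',C0),('now',C)):
    m=(D[...,2]>.155)&(np.hypot(D[...,0]-.51,D[...,1]-.27)<.03); print(nm,'fin',D[m].mean(0).round(4))
    m=(D[...,2]>.132)&(D[...,2]<.15)&(np.hypot(D[...,0]-.51,D[...,1]-.297)<.05); print('lid z',np.median(D[m][:,2]).round(4),m.sum())
    m=(D[...,2]>.028)&(D[...,2]<.05)&(abs(D[...,0]-.527)<.045)&(abs(D[...,1]-.063)<.12); print('chute rim',cv2.minAreaRect(np.float32(D[m][:,:2]*1000)),np.median(D[m][:,2]).round(4))
print(abs(p.astype(int)-p0).sum(2)[300:345,320:370].mean())
print(robot.finish_job())
```

```text
start fin [0.5102 0.271  0.1734]
lid z 0.14 2050
chute rim ((525.3685302734375, 62.159019470214844), (189.68954467773438, 47.5841064453125), 85.85795593261719) 0.0388
now fin [0.5101 0.2708 0.1729]
lid z 0.1401 2045
chute rim ((525.3057250976562, 55.98613357543945), (190.67190551757812, 47.59070587158203), 85.12283325195312) 0.0389
19.357777777777777
the job is handed in; nothing more can be done
None
```

I completed the whole sequence and handed the job in at about 19 s of the 72 s allowed.

- **Lid opened:** I gripped the fin and swung the lid back to about 100°. I then released it, and it stayed back against its stop.
- **Biscuits poured:** I lifted the chute level. With the spout pressed against the open lid, I pushed forward until the chute pivoted nose-down in the grip to about 40°. Backing away let all three biscuits drop into the mouth. My path kept the fingers above the bridge, clear of the biscuits.
- **Chute returned:** I levelled it against the front of the collar and laid it back on the mat.
- **Lid shut:** I pushed the fin from behind until the lid fell closed.

My last checks from the pictures:

- **Biscuits:** all three lie on the floor inside the large dispenser.
- **Lid:** its height (0.140 m) and the fin's position match the start to within a millimetre.
- **Chute:** it lies flat on the mat, about 6 mm from where it started and within 1° of its original direction, with nothing touching it.
- **Bystanders:** the muffin, salt shaker and espresso cup look unmoved in the top view. I compared them by eye only. A pixel comparison I ran over the muffin was not usable as a check: it differed from the start picture, which I put down to the arm's changed shadow.

No check failed or disagreed beyond 2 to 3 mm between the top and wrist cameras, which I averaged. The hand-in gave no verdict.

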